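Pack the two-layer dipping set and flag it on the order rail

ROBOT

A 6-joint arm with a two-finger parallel gripper is mounted at the origin on a cart in front of the work surface, level with it; the furniture and walls round the work are solid. World frame = base frame: x ahead of the robot, y to its left, z up, the work surface at z = 0. Lengths are in m, angles in rad, forces in N, time in s.
With the tool pointing down it reaches from about 0.35 to 0.8 m from the base axis. Payload 7.3 kg.
Tool frame: the origin (TCP) lies at the centre of the arm's flange, where the gripper is bolted on; the fingertips stand 173 mm ahead of it and the grasp point (between the pads) lies 155 mm ahead of it; z points along the fingers, y is the direction in which the jaws open and shut (so a half turn about z gives the same grasp; the last joint's range is limited). The gripper opens to 85 mm and grips with 20 to 120 N. Pads are 22 mm wide; open, the fingers measure 114 mm over their backs; the gripper's body (76 mm by 85 mm) begins 54 mm behind the grasp point. The pads swing forward as they close: fully open they stand 13 mm farther back than shut.
Start: joints at [-1.477, 0.342, 1.524, -0, 1.275, -0.146], TCP at [0.125, -0.51, 0.405] pointing down, gripper open.
Joint ranges: [-2.53, 2.53], [-0.77, 2.02], [0.04, 2.7], [-1, 4.14], [0.28, 2.66], [-3.11, 3.11]. Speed limits (rad/s): [2.57, 2.57, 3.14, 3.14, 3.14, 3.14].

INTERFACE

Orientations are given as [roll, pitch, yaw] about the fixed x, y, z axes, in that order (R = Rz(yaw) Ry(pitch) Rx(roll)).
In Python, from workcell import ctrl gives the robot as it stands.
- The arm moves only by the shell command python3 -m crank 'ROWS' [FORCE]. ROWS is text: rows parted by semicolons, each of 7 numbers parted by spaces: the turn, a rotation vector about the tool's x, y, z in degrees, then the shift along the tool's x, y, z in mm, then the opening, from 0 (shut) to 1 (fully open). In form: ax ay az tx ty tz jaw; .... A call has 1 to 8 rows; each row shifts and turns the commanded pose from where the row before left it, along the tool's axes as they then stand; what a row does not reach is not made up. A row lasts 1/10 s, in which the tool goes at most 50 mm and 8.59 degrees, less where a joint would pass 70% of its speed; a pose out of reach is approached as far as the arm can. A call with a gripper value outside its range is refused whole. The fingers move at their own pace and stop on an object; FORCE is the grip in N (left out, the last holds). Time passes only in rows, so rows that do not move let the fingers close. It gives the time, the measured TCP pose, the force and the opening at its end, in the units of the state.
- ctrl.observe(): the state, without advancing time (a new reading comes with each control period).
- ctrl.grab_frame(name): name is "side" or "top"; returns (picture, depth): 480x640x3 uint8, blue, green, red; 480x640 float32, m along the optical axis (not along the pixel's ray), 0 where there is no reading.
- ctrl.camera_info(name): a dict with "K" (3x3 intrinsics, pixels), "k1" (the pictures are not rectified: a ray, as slopes to the right and down, at radius r is drawn at 1 + k1 r^2 times it, then the intrinsics apply), "R" (3x3) and "t" (3): a world point X has camera coordinates R X + t. Camera axes: x right, y down, z forward; pixel columns grow to the right and rows downward; lengths in m; the calibration is good to about 2 mm. A picture is of the moment at which its call begins. camera_info takes no time and is no camera call.
- ctrl.hand_in(): hands the job in, once; it reports no verdict.
The state is a dict: "time_s": time; "q": joint angles; "dq": joint speeds; "joint_efforts": joint torques, N m; "tcp_pos": TCP position; "eef_rot": TCP orientation; "force": force on the tool from outside, world axes, zero at the start; "wrist_torque": the same for the moment, N m; "opening": finger opening in m.
Only numpy, scipy, OpenCV 4.12 (cv2) and the standard library are available. Lean on these libraries where they do the work, as an engineer would, in place of code of your own. Each camera call takes 0.05 s, during which the arm holds its last target. There are 200 camera calls.

TASK

Pack the dipping set: lay every piece of bark that is there flat in a compartment of its own in the bottom of the wooden case, then lower the ribbed divider board in, rib up, until it lies fully down, and lay the dipping fork and the dipping ring flat and lengthwise on it, one on each side of the rib. When the case is packed, drape the aluminium tent ticket upright over the bar of the order rail, clear of the posts, and leave it hanging there; leave the timer where it stands.

Things in the scene. Friction and masses are not known exactly. Their poses are not given: they have to be found in the camera images.
- case: open wooden case, fixed; 181 (x) x 261 (y) x 57 mm high, walls 8, floor 6. Origin: centre of underside. Low walls on the floor, tops at z = 34 mm: at x = 0 (5 thick), at y = 0 (25 thick), plus an 18 mm ledge along each y-end. They leave four bottom compartments 80 (x) x 92 (y) x 28 deep, centres (+-42.5, +-58.5) mm. The divider rests on the low walls
- divider_rib (a point): divider board 157 (x) x 237 (y) x 6 mm, on its upper side a middle rib 12 mm thick, 24 high, 225 long (y); 0.22 kg; starts flat on the table, rib up. The point is the rib's centre (balance point), 18 mm over the board's underside; z up. In the case (inside 165 x 245 mm), fully down, the point is at z = 52 mm over the centre; either way round
- bark_1_mid (a point): irregular flat piece of chocolate bark, about 54 x 48 mm and 12 mm thick, lying flat; the point is its centre, half-way up (6 mm over its underside), z up. May be absent
- bark_2_mid (a point): irregular flat piece of chocolate bark, about 52 x 48 mm and 12 mm thick, lying flat; the point is its centre, half-way up (6 mm over its underside), z up. May be absent
- bark_3_mid (a point): irregular flat piece of chocolate bark, about 47 x 54 mm and 12 mm thick, lying flat; the point is its centre, half-way up (6 mm over its underside), z up. May be absent
- bark_5_mid (a point): irregular flat piece of chocolate bark, about 48 x 46 mm and 12 mm thick, lying flat; the point is its centre, half-way up (6 mm over its underside), z up. May be absent
- dipping_fork_grip (a point): dipping fork, 223 mm long: wooden handle 14 mm wide and high, thin wire neck, three tines; lies flat on the table. The point lies in the handle near the balance point, 7 mm over the underside, 67 mm from the handle's end; the tool's middle lies 45 mm from it along +y. y points to the tines, z up
- dipping_ring_grip (a point): dipping ring, 207 mm long: wooden handle 14 mm wide and high, thin wire neck, wire loop 28 mm wide; lies flat on the table. The point lies in the handle near the balance point, 7 mm over the underside, 58 mm from the handle's end; the tool's middle lies 45 mm from it along +y. y points to the loop, z up
- ticket_tab (a point): tent ticket: two aluminium leaves 70 mm long (y), spread like a roof 20 degrees each from upright, feet 48 mm apart; on the ridge a grey grip tab 10 thick (x) x 50 (y) x 30 mm high. Stands on the table. The point is the tab's centre, 81 mm over the feet, 15 over the tab's foot; y along the ridge, z up; 0.09 kg. Draped, it is about 32 mm above the bar's axis
- rail_mid (a point): order rail, fixed to the table: a horizontal round steel bar, 12 mm thick, along y, 140 mm from post to post (upright end posts on round feet). The point is the middle of the bar on its axis, about 130 mm over the table; y along the bar, z up
- kitchen_timer: wind-up timer, 62 mm across, 48 mm high, origin under its centre: a bystander, leave it alone
- sample_cup_4: small empty steel cup, 66 mm across, 33 mm high, fixed, origin under its centre: a bystander

How it is judged:
By the outcome, as a careful person would: the job done as asked, in the order asked, and still so for the second after the job is handed in, with the robot touching nothing.
Of bark_1, bark_2, bark_3, bark_5 only 3 to 4 are there at a start; the rules pass over those that are not, and their reading is None.
At some moment in a run one of bark_1, bark_2, bark_3, bark_5 may be knocked a few centimetres aside while the robot is not near it.
Once in a run the grip may slacken for a moment while it holds something.
It also fails if it takes over 184 s, if anything falls off the work surface, if the arm or the gripper's body presses on something with over 40 N, if the wrist force passes 120 N, or if a joint passes its speed limit or range.

## Working session

There is one attempt and no reset: what is moved stays moved. The work goes in short steps, Python scripts to look and compute and a shell command to move; the robot and the scene stay as the last step left them, time stands still between calls to the robot, and variables do not carry over. Pictures are saved under pics/ and viewed, about 12 in all and at most 16, crops included, and the job is handed in when it is done.

```bash
mkdir -p pics; ls; cat > h.py <<'E'
import numpy as np, cv2, json
from workcell import ctrl
from scipy.spatial.transform import Rotation as Ro
def grab(n,name=None):
    im,d=ctrl.grab_frame(n)
    np.savez('last_%s.npz'%n,im=im,d=d)
    if name: cv2.imwrite('pics/'+name,im)
    return im,d
def load(n):
    z=np.load('last_%s.npz'%n); return z['im'],z['d']
def ray(n,u,v):
    c=ctrl.camera_info(n);K=np.array(c['K']);R=np.array(c['R']);t=np.array(c['t'])
    D=np.array([c['k1'],0,0,0,0.])
    # model: drawn = ray*(1+k1 r^2)
    p=cv2.undistortPoints(np.array([[[u,v]]],float),K,D)[0,0]
    return -R.T@t, R.T@np.array([p[0],p[1],1.])
def at_z(n,u,v,z):
    o,r=ray(n,u,v); return o+r*(z-o[2])/r[2]
def at_d(n,u,v,d):
    o,r=ray(n,u,v); return o+r*d
def proj(n,X):
    c=ctrl.camera_info(n);R=np.array(c['R']);t=np.array(c['t'])
    X=np.atleast_2d(X).astype(float)
    return cv2.projectPoints(X,cv2.Rodrigues(R)[0],t,np.array(c['K']),np.array([c['k1'],0,0,0,0.]))[0][:,0]
def cloud(n,d):
    c=ctrl.camera_info(n);K=np.array(c['K']);R=np.array(c['R']);t=np.array(c['t'])
    v,u=np.mgrid[:480,:640]
    p=cv2.undistortPoints(np.stack([u,v],-1).reshape(-1,1,2).astype(float),K,np.array([c['k1'],0,0,0,0.]))[:,0].reshape(480,640,2)
    X=np.dstack([p[...,0]*d,p[...,1]*d,d])
    return (X-t)@R
def goto(x,y,z=None,yaw=None):
    """needed tool-frame delta to bring TCP to x,y,z with tool-down yaw (tool y axis dir angle, mod pi)"""
    s=ctrl.observe(); R=Ro.from_euler('xyz',s['eef_rot']).as_matrix(); p=np.array(s['tcp_pos'])
    z=p[2] if z is None else z
    print('tool delta mm',np.round(R.T@(np.array([x,y,z])-p)*1000,1))
    a=np.degrees(np.arctan2(R[1,1],R[0,1]))
    if yaw is not None:
        e=(yaw-a+90)%180-90
        print('jaw dir',round(a,1),'want',yaw,'turn about tool z',round(-e,1))
        b=np.radians(-e); Rz=Ro.from_rotvec([0,0,b]).as_matrix()
        print('after-turn delta',np.round((R@Rz).T@(np.array([x,y,z])-p)*1000,1))
E
python3 - <<'E'
from h import *
for n in('side','top'):
    im,d=grab(n,n+'0.png'); c=ctrl.camera_info(n); print(n,c); print((d>0).mean())
print(ctrl.observe())
E
```

```text
pics
side {'K': array([[515.27842651,   0.        , 317.82717052],
       [  0.        , 515.27842651, 243.5834257 ],
       [  0.        ,   0.        ,   1.        ]]), 'k1': -0.1385941854609205, 'R': array([[-0.79793408, -0.60263194,  0.01165957],
       [-0.34252141,  0.43743955, -0.83146   ],
       [ 0.49596399, -0.66744392, -0.55546227]]), 't': array([0.46935638, 0.28040639, 0.99594433])}
0.8859016927083333
top {'K': array([[508.91661174,   0.        , 308.36645259],
       [  0.        , 508.91661174, 236.9427043 ],
       [  0.        ,   0.        ,   1.        ]]), 'k1': -0.1131505916648371, 'R': array([[ 0.01195675, -0.99951018,  0.02892106],
       [-0.9884937 , -0.01617666, -0.15039454],
       [ 0.15078872, -0.02679006, -0.98820294]]), 't': array([-0.03078064,  0.59016809,  1.31579164])}
0.9959147135416667
{'time_s': 0.1, 'q': array([-1.47701120e+00,  3.42653637e-01,  1.52487850e+00, -2.60352869e-05,
        1.27539100e+00, -1.45998771e-01]), 'dq': array([ 1.00164240e-03, -3.21029926e-03, -3.05810298e-03,  2.02465663e-04,
       -7.44672286e-05, -7.21389918e-04]), 'joint_efforts': array([ 4.26754821e-03, -4.34443223e+01, -2.46491450e+01, -2.15905752e-04,
        4.58087685e-03,  2.77710876e-05]), 'tcp_pos': array([ 0.1246924 , -0.50986742,  0.40411   ]), 'eef_rot': array([-3.14027270e+00, -1.68926847e-04,  2.39791382e-01]), 'force': array([-1.09894815, -1.07335674, -0.42620457]), 'wrist_torque': array([0.01222388, 0.00474171, 0.02711747]), 'opening': 0.0853488351820193}
```

View pics/top0.png

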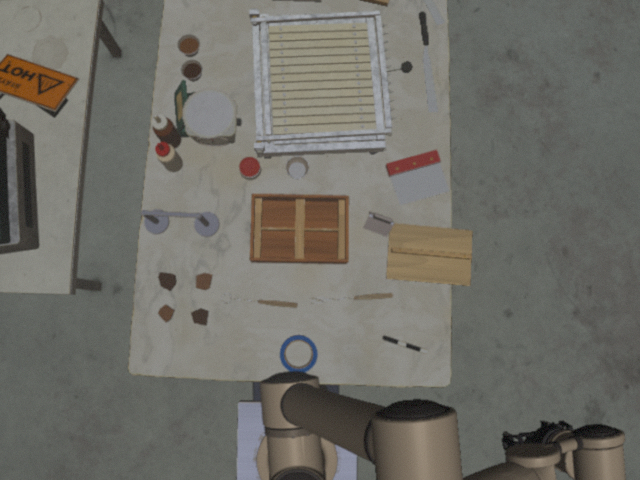

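View pics/side0.png

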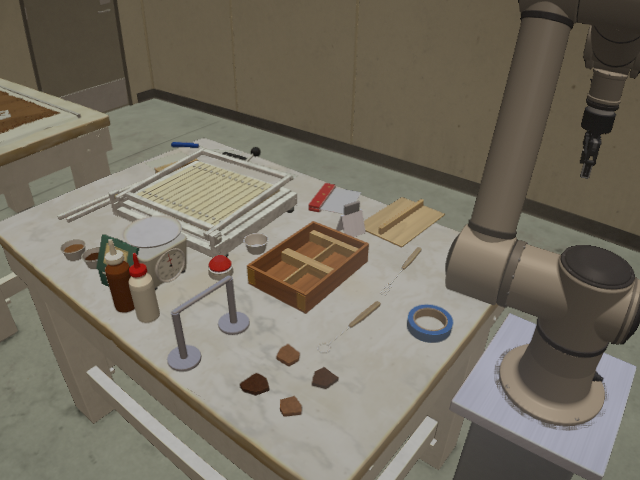

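The top view shows the case at (300,228), the four barks at (167,281), (204,281), (166,313) and (200,317), the handles at (277,303) and (373,296), the ticket at (380,222), the divider at (430,254) and the rail from (155,215) to (207,218). The side view agrees. I'll enlarge the top view.

```bash
python3 - <<'E'
from h import *
im,d=load('top')
a=cv2.resize(im[185:345,130:310],None,fx=4.4,fy=3.7,interpolation=cv2.INTER_CUBIC)
cv2.imwrite('pics/c1.png',cv2.resize(im[195:335,135:325],None,fx=4,fy=4,interpolation=cv2.INTER_CUBIC))
cv2.imwrite('pics/c2.png',cv2.resize(im[180:320,290:480],None,fx=4,fy=4,interpolation=cv2.INTER_CUBIC))
X=cloud('top',d)
for u,v in [(167,281),(204,281),(166,313),(200,317),(277,303),(373,296),(380,222),(430,254),(400,264),(400,235),(300,228),(275,215),(160,330),(250,330),(350,330),(180,214),(385,219),(295,168),(250,167)]:
    w=X[v-1:v+2,u-1:u+2].reshape(-1,3); print(u,v,np.round(np.median(w,0),4))
E
```

```text
167 281 [0.4687 0.3584 0.0117]
204 281 [0.4706 0.2577 0.0131]
166 313 [0.3826 0.3572 0.0115]
200 317 [0.3738 0.2645 0.0136]
277 303 [0.4145 0.0586 0.0156]
373 296 [ 0.4364 -0.1999  0.0151]
380 222 [ 0.6331 -0.2143  0.0533]
430 254 [ 0.5518 -0.3564  0.0258]
400 264 [ 0.5252 -0.2768  0.0052]
400 235 [ 0.606  -0.2778  0.0074]
300 228 [6.164e-01 2.000e-04 3.300e-02]
275 215 [0.6568 0.0695 0.0066]
160 330 [0.3364 0.3736 0.0034]
250 330 [0.3414 0.1304 0.002 ]
350 330 [ 0.3445 -0.1393  0.0007]
180 214 [0.6293 0.3033 0.1363]
385 219 [ 0.6341 -0.2209  0.0921]
295 168 [0.7923 0.0165 0.003 ]
250 167 [0.7806 0.1395 0.0482]
```

View pics/c1.png

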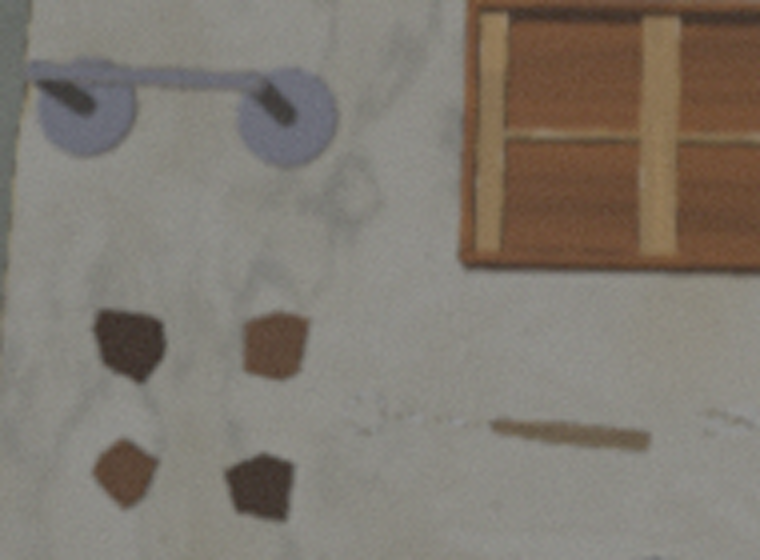

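View pics/c2.png

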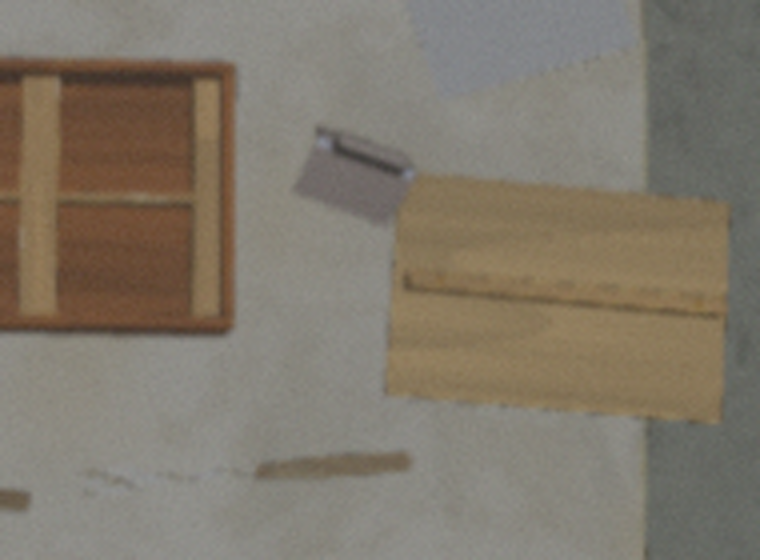

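All four barks are present, and both tools point to +y (left in the top picture). The divider overhangs the right table edge a little. Next I work out the poses.

```bash
cat >> h.py <<'E'
def barks(im,d,roi=None):
    X=cloud('top',d); g=im.astype(int)
    m=((g[...,2]-g[...,0]>12)&(g.sum(2)<330)&(X[...,2]<.03)).astype(np.uint8)
    m[:,:140]=0
    r=roi or (235,345,140,240)
    k=np.zeros_like(m); k[r[0]:r[1],r[2]:r[3]]=m[r[0]:r[1],r[2]:r[3]]
    k=cv2.morphologyEx(k,cv2.MORPH_OPEN,np.ones((3,3)))
    out=[]
    for c in cv2.findContours(k,cv2.RETR_EXTERNAL,cv2.CHAIN_APPROX_NONE)[0]:
        if cv2.contourArea(c)<60: continue
        P=np.array([at_z('top',u,v,.011)[:2] for u,v in c[:,0]])
        M=cv2.moments(c); u,v=M['m10']/M['m00'],M['m01']/M['m00']; q=at_z('top',u,v,.011)
        w=[]
        for a in range(-90,90,5):
            e=np.array([np.cos(np.radians(a)),np.sin(np.radians(a))]); s=P@e; w.append((round((s.max()-s.min())*1000+2.6),a,round(((s.max()+s.min())/2-q[:2]@e)*1000)))
        print('px',round(u,1),round(v,1),'xyz',np.round(q,4),'widths y(90):',[x for x in w if x[1]==-90],'min',sorted(w)[:3], 'colour',g[int(v),int(u)])
        out.append((q,w))
    return out
E
python3 - <<'E'
from h import *
im,d=load('top'); barks(im,d)
A=lambda x0,y0,c,r:(x0+(c+.5)/4-.5,y0+(r+.5)/4-.5)
def P(n,x0,y0,pts,z):
    o=np.array([at_z('top',*A(x0,y0,*p),z) for p in pts]); print(n,np.round(o,4).tolist())
    return o
P('case R',290,180,[(237,62),(232,332)],.057); P('case L',135,195,[(462,267),(470,1)],.057)
P('div',290,180,[(411,174),(729,203),(720,422),(387,392)],.006)
P('rib',290,180,[(404,281),(724,307)],.030)
P('fork',290,180,[(258,471),(411,461)],.012)
P('ring',135,195,[(491,427),(650,440)],.012)
P('tab top',290,180,[(318,127),(414,162)],.096)
P('tab foot end',290,180,[(325,143),(407,173)],.066)
P('bar',135,195,[(30,72),(262,80)],.133); P('feet',135,195,[(87,107),(288,117)],.006)
X=cloud('top',d)
# depth-based: rib top, tab top, bar
def sel(n,x0,x1,y0,y1,z0,z1):
    Q=X[(X[...,0]>x0)&(X[...,0]<x1)&(X[...,1]>y0)&(X[...,1]<y1)&(X[...,2]>z0)&(X[...,2]<z1)]
    r=cv2.minAreaRect((Q[:,:2]*1000).astype(np.float32)); print(n,len(Q),'mean',np.round(Q.mean(0),4),'rect',np.round(np.array(r[0]+r[1]+(r[2],)),1),'zmax',Q[:,2].max())
    return Q
sel('rib',.5,.65,-.5,-.2,.02,.04); sel('tab',.58,.7,-.28,-.17,.08,.11); sel('bar',.58,.7,.2,.4,.12,.15); sel('case',.5,.75,-.16,.16,.045,.07)
E
python3 - <<'E'
from h import *
im,d=load('side')
cv2.imwrite('pics/c3.png',cv2.resize(im[190:370,150:450],None,fx=2.65,fy=2.65,interpolation=cv2.INTER_CUBIC))
E
```

```text
px 199.7 316.3 xyz [0.3755 0.2658 0.011 ] widths y(90): [(41, -90, -2)] min [(41, -90, -2), (41, -85, -1), (41, -80, -1)] colour [45 56 64]
px 165.9 312.8 xyz [0.3832 0.3576 0.011 ] widths y(90): [(41, -90, 0)] min [(41, -90, 0), (41, -85, 0), (41, -45, 2)] colour [59 71 93]
px 203.2 280.9 xyz [0.4708 0.2598 0.011 ] widths y(90): [(44, -90, 0)] min [(44, -90, 0), (45, -85, 1), (45, 85, 0)] colour [59 73 90]
px 166.5 280.1 xyz [0.471 0.36  0.011] widths y(90): [(45, -90, 0)] min [(43, -75, 1), (44, -85, 0), (44, -80, 1)] colour [46 53 61]
case R [[0.7045, -0.1299, 0.057], [0.5219, -0.1265, 0.057]]
case L [[0.5213, 0.1302, 0.057], [0.7003, 0.1301, 0.057]]
div [[0.6393, -0.2571, 0.006], [0.6228, -0.4841, 0.006], [0.4687, -0.4724, 0.006], [0.4873, -0.2386, 0.006]]
rib [[0.561, -0.2466, 0.03], [0.5462, -0.4693, 0.03]]
fork [[0.4323, -0.1491, 0.012], [0.44, -0.2537, 0.012]]
ring [[0.4182, 0.1117, 0.012], [0.411, 0.0047, 0.012]]
tab top [[0.6528, -0.1787, 0.096], [0.6307, -0.2416, 0.096]]
tab foot end [[0.6482, -0.1878, 0.066], [0.6289, -0.2427, 0.066]]
bar [[0.6324, 0.4007, 0.133], [0.6294, 0.2528, 0.133]]
feet [[0.6332, 0.3981, 0.006], [0.6284, 0.2578, 0.006]]
rib 455 mean [ 0.5655 -0.3391  0.0296] rect [ 569.2 -328.9  283.9   79.4   67.4] zmax 0.03925836039925716
tab 83 mean [ 0.6383 -0.2134  0.0924] rect [ 639.  -215.4   49.    10.8   69.3] zmax 0.10163757827705298
bar 298 mean [0.6294 0.3247 0.1341] rect [629.9 325.7 148.7  15.7  87.7] zmax 0.1437766131820008
case 1106 mean [0.6154 0.0028 0.0565] rect [6.158e+02 2.300e+00 1.822e+02 2.613e+02 3.000e-01] zmax 0.06577688855190247
```

View pics/c3.png

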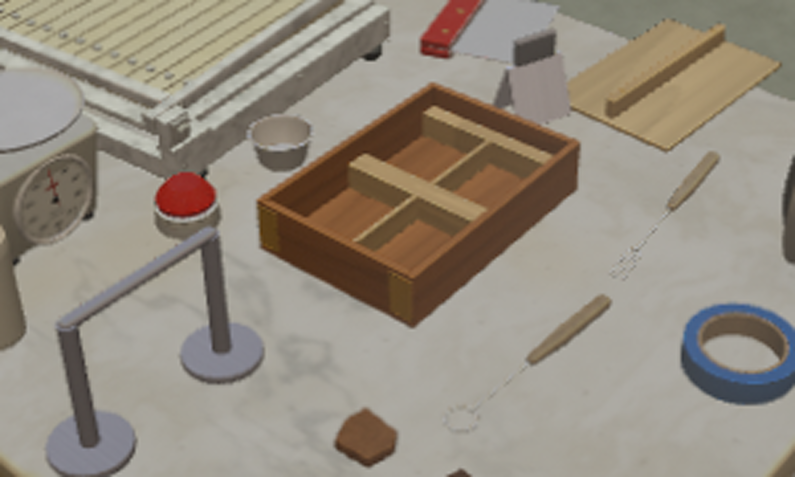

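Poses are good enough to start. I move toward the first bark at (0.471, 0.260).

```bash
python3 -m crank '0 0 6.87 0 0 0 1; 0 0 6.87 0 0 0 1; 0 0 0 30 -15 0 1; 0 0 0 35 -20 0 1; 0 0 0 35 -25 0 1;0 0 0 35 -25 0 1;0 0 0 35 -25 0 1;0 0 0 35 -25 0 1' 40
python3 -m crank '0 0 0 35 -25 0 1;0 0 0 35 -25 0 1;0 0 0 30 -30 0 1;0 0 0 20 -35 0 1;0 0 0 10 -40 0 1;0 0 0 10 -40 0 1;0 0 0 0 -40 0 1;0 0 0 0 -40 0 1'
python3 -m crank '0 0 0 0 -40 0 1;0 0 0 0 -40 0 1;0 0 0 0 -40 0 1;0 0 0 0 -40 0 1;0 0 0 0 -40 0 1;0 0 0 0 -40 0 1;0 0 0 0 -40 0 1;0 0 0 0 0 0 1'
python3 - <<'E'
from h import *
goto(.4708,.2598,.20,90)
im,d=grab('top'); barks(im,d)
print(proj('side',[[.638,-.213,.081],[.63,.326,.13],[.614,.001,.034]]))
E
```

```text
time_s: 0.9
tcp_pos: [0.3309, -0.3737, 0.4045]
eef_rot: [-3.141, 0.0, -0.0]
force: [-0.2, -0.6, 0.2]
opening: 0.0854
time_s: 1.7
tcp_pos: [0.4696, -0.0983, 0.4042]
eef_rot: [-3.141, 0.001, 0.0]
force: [-0.7, 0.0, -0.3]
opening: 0.0856
time_s: 2.5
tcp_pos: [0.4691, 0.1838, 0.4042]
eef_rot: [-3.14, 0.001, 0.005]
force: [0.2, -0.1, -0.7]
opening: 0.0852
tool delta mm [  2.2 -75.8 204.3]
jaw dir -89.7 want 90 turn about tool z 0.3
after-turn delta [  1.8 -75.8 204.3]
px 199.3 316.4 xyz [0.3754 0.2668 0.011 ] widths y(90): [(44, -90, -2)] min [(41, -15, 1), (41, -10, 1), (42, -5, 0)] colour [46 51 64]
[[350.5336675  207.56694123]
 [203.30116722 293.31679899]
 [309.46893312 260.58278299]]
```

```bash
python3 -m crank '0 0 0 1 -38 20 1;0 0 0 1 -38 40 1;0 0 0 0 0 40 1;0 0 0 0 0 40 1;0 0 0 0 0 40 1;0 0 0 0 0 24 1;0 0 0 0 0 0 1'
python3 -m crank '0 0 0 0 0 10 1;0 0 0 0 0 10 1;0 0 0 0 0 7 1;0 0 0 0 0 0 1;0 0 0 0 0 0 1'
python3 - <<'E'
from h import *
im,d=grab('side'); 
p=proj('side',[[.47,.26,.01]])[0].astype(int); print(p)
a,b=p; cv2.imwrite('pics/s1.png',cv2.resize(im[b-70:b+50,a-80:a+80],None,fx=5,fy=5,interpolation=cv2.INTER_CUBIC))
goto(.4708,.2598,.172,90)
E
```

```text
time_s: 3.25
tcp_pos: [0.4707, 0.2508, 0.2011]
eef_rot: [3.139, 0.007, -0.001]
force: [-0.5, 0.3, 0.4]
opening: 0.0854
time_s: 3.75
tcp_pos: [0.4717, 0.2525, 0.1777]
eef_rot: [-3.142, -0.0, 0.0]
force: [-0.7, -0.9, -0.1]
opening: 0.0855
[287 353]
tool delta mm [-1.  -7.3  5.9]
jaw dir -90.0 want 90 turn about tool z 0.0
after-turn delta [-1.  -7.3  5.9]
```

View pics/s1.png

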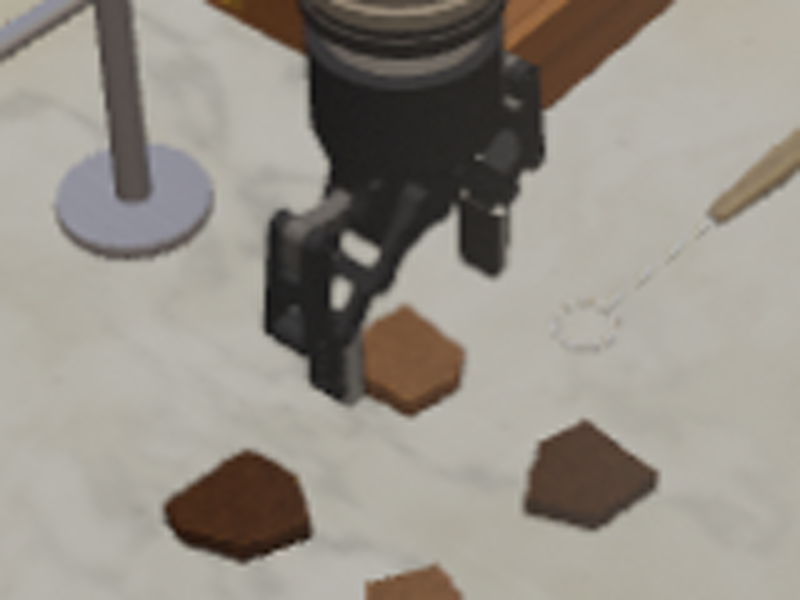

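The fingers straddle the bark with their tips still above the table. The TCP is 7 mm short in y, so I correct that, lower and close.

```bash
python3 -m crank '0 0 0 -1 -7 0 1;0 0 0 0 0 5 1;0 0 0 0 0 0 0.4;0 0 0 0 0 0 0.4;0 0 0 0 0 0 0.4;0 0 0 0 0 0 0.4;0 0 0 0 0 0 0.4;0 0 0 0 0 0 0.4' 40
python3 -m crank '0 0 0 0 0 -10 0.4;0 0 0 0 0 -40 0.4;0 0 0 0 0 -40 0.4;0 0 0 0 0 -10 0.4;0 0 0 0 0 0 0.4'
python3 - <<'E'
from h import *
goto(.572,.060,.272,90)
im,d=grab('side'); 
p=proj('side',[[.47,.26,.1]])[0].astype(int)
a,b=p; cv2.imwrite('pics/s2.png',cv2.resize(im[b-70:b+70,a-80:a+80],None,fx=4,fy=4,interpolation=cv2.INTER_CUBIC))
E
```

```text
time_s: 4.6
tcp_pos: [0.4707, 0.2596, 0.1727]
eef_rot: [-3.141, -0.001, -0.0]
force: [-0.4, 1.6, 3.9]
opening: 0.0403
time_s: 5.1
tcp_pos: [0.471, 0.2594, 0.2745]
eef_rot: [-3.14, -0.004, -0.0]
force: [0.1, 0.2, -1.2]
opening: 0.0409
tool delta mm [101.  199.4   2.6]
jaw dir -90.0 want 90 turn about tool z -0.0
after-turn delta [101.  199.5   2.6]
```

View pics/s2.png

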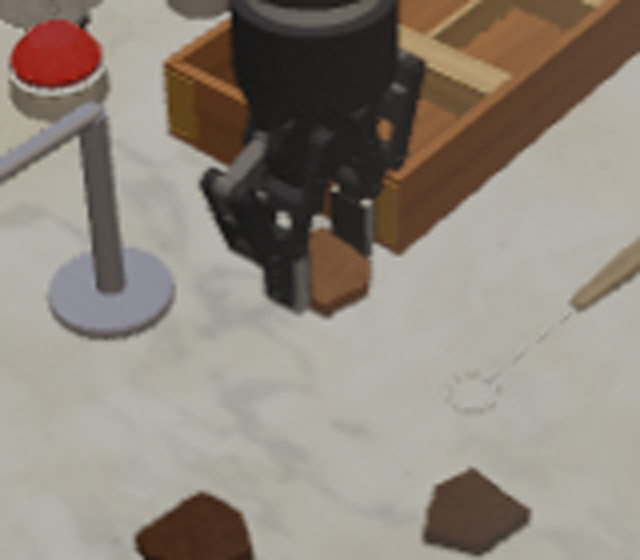

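The bark is held flat (opening 41 mm). I carry it to the near-left compartment at (0.572, 0.060).

```bash
python3 -m crank '0 0 0 20 40 0 0.4;0 0 0 20 40 0 0.4;0 0 0 20 40 0 0.4;0 0 0 20 40 0 0.4;0 0 0 21 39 0 0.4;0 0 0 0 0 0 0.4;0 0 0 0 0 35 0.4;0 0 0 0 0 30 0.4' 
python3 -m crank '0 0 0 0 0 20 0.4;0 0 0 0 0 10 0.4;0 0 0 0 0 0 0.4;0 0 0 0 0 0 0.4;0 0 0 0 0 0 0.64;0 0 0 0 0 0 0.64;0 0 0 0 0 0 0.64'
python3 -m crank '0 0 0 0 0 -10 0.64;0 0 0 0 0 -30 0.64;0 0 0 0 0 -40 0.64;0 0 0 0 0 -20 1;0 0 0 -30 -40 0 1;0 0 0 -30 -40 0 1;0 0 0 -30 -40 0 1;0 0 0 0 0 0 1'
python3 - <<'E'
from h import *
im,d=grab('top','t1.png'); barks(im,d)
cv2.imwrite('pics/t1.png',cv2.resize(im[185:335,140:360],None,fx=3.6,fy=3.6,interpolation=cv2.INTER_CUBIC))
goto(.3754,.2668,.172,90)
E
```

```text
time_s: 5.95
tcp_pos: [0.5708, 0.0604, 0.2051]
eef_rot: [-3.141, 0.002, -0.001]
force: [0.4, -0.3, -0.7]
opening: 0.041
time_s: 6.65
tcp_pos: [0.5714, 0.0607, 0.1768]
eef_rot: [3.142, 0.001, 0.0]
force: [0.2, -0.4, 0.4]
opening: 0.0546
time_s: 7.45
tcp_pos: [0.4781, 0.1842, 0.2779]
eef_rot: [-3.141, 0.002, 0.005]
force: [0.8, -0.6, 0.4]
opening: 0.0852
px 164.6 312.6 xyz [0.3835 0.361  0.011 ] widths y(90): [(33, -90, -1)] min [(33, -90, -1), (33, -85, 0), (33, 85, 1)] colour [53 68 89]
px 165.2 280.9 xyz [0.4688 0.3634 0.011 ] widths y(90): [(40, -90, 1)] min [(33, -65, 0), (33, -60, 0), (34, -70, 0)] colour [44 48 62]
tool delta mm [-104.1  -84.6  106.1]
jaw dir -89.7 want 90 turn about tool z 0.3
after-turn delta [-104.5  -84.2  106.1]
```

View pics/t1.png

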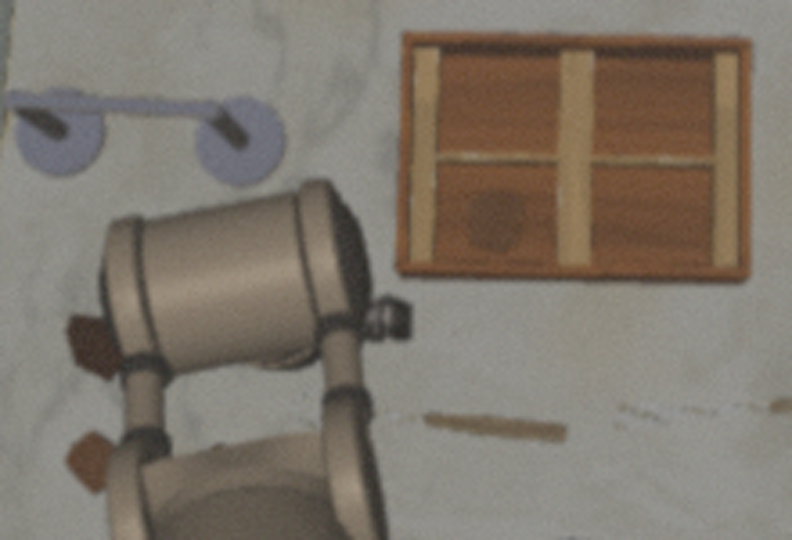

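The first bark lies flat in the near-left compartment (pixel 495,220). The arm hides the others in the top view, so I check the rest with the side camera.

```bash
cat >> h.py <<'E'
def sbarks():
    im,d=grab('side'); g=im.astype(int); out=[]
    m=((g[...,2]-g[...,0]>14)&(g.sum(2)<330)).astype(np.uint8); m[:330]=0; m[:,400:]=0; m[:,:180]=0
    m=cv2.morphologyEx(m,cv2.MORPH_OPEN,np.ones((3,3)))
    for c in cv2.findContours(m,cv2.RETR_EXTERNAL,cv2.CHAIN_APPROX_NONE)[0]:
        if cv2.contourArea(c)<80: continue
        M=cv2.moments(c); u,v=M['m10']/M['m00'],M['m01']/M['m00']
        print('side px',round(u),round(v),'area',cv2.contourArea(c),np.round(at_z('side',u,v,.007),4))
E
python3 -m crank '0 0 0 -2 -35 15 1;0 0 0 -2 -35 15 1;0 0 0 -2 -35 15 1;0 0 0 -1 -35 15 1;0 0 0 0 -36 15 1;0 0 0 0 0 0 1'
python3 - <<'E'
from h import *
sbarks(); im,d=grab('top'); barks(im,d); goto(.471,.360,.172,90)
E
```

```text
time_s: 8.1
tcp_pos: [0.4746, 0.3591, 0.2005]
eef_rot: [3.142, 0.001, 0.002]
force: [0.9, -0.6, -0.0]
opening: 0.0849
side px 189 472 area 160.0 [0.4253 0.5704 0.007 ]
side px 377 454 area 359.5 [0.1979 0.3483 0.007 ]
side px 290 407 area 307.5 [0.3806 0.3605 0.007 ]
side px 230 442 area 3013.5 [0.4138 0.4858 0.007 ]
side px 255 384 area 413.0 [0.4681 0.361  0.007 ]
side px 324 378 area 340.0 [0.3726 0.2669 0.007 ]
px 199.4 316.1 xyz [0.3761 0.2667 0.011 ] widths y(90): [(44, -90, -2)] min [(42, -20, 2), (42, -15, 1), (42, -10, 0)] colour [49 58 68]
tool delta mm [-4.1 -3.7 30. ]
jaw dir -90.0 want 90 turn about tool z 0.0
after-turn delta [-4.1 -3.7 30. ]
```

```bash
python3 -m crank '0 0 0 -4 -4 12 1;0 0 0 0 0 16 1;0 0 0 0 0 0 0.4;0 0 0 0 0 0 0.4;0 0 0 0 0 0 0.4;0 0 0 0 0 0 0.4;0 0 0 0 0 0 0.4;0 0 0 0 0 0 0.4' 40
python3 -m crank '0 0 0 0 0 -10 0.4;0 0 0 0 0 -40 0.4;0 0 0 0 0 -40 0.4;0 0 0 0 10 -10 0.4;0 0 0 0 40 0 0.4;0 0 0 0 40 0 0.4;0 0 0 0 40 0 0.4;0 0 0 15 40 0 0.4'
python3 -m crank '0 0 0 30 40 0 0.4;0 0 0 35 40 0 0.4;0 0 0 35 30 0 0.4;0 0 0 35 10 0 0.4;0 0 0 35 10 0 0.4;0 0 0 0 0 0 0.4;0 0 0 0 0 0 0.4'
python3 - <<'E'
from h import *
goto(.6565,.0595,.1785,90)
E
```

```text
time_s: 9.0
tcp_pos: [0.4711, 0.3603, 0.1756]
eef_rot: [-3.141, -0.002, -0.0]
force: [-0.3, -3.0, 6.3]
opening: 0.0452
time_s: 9.8
tcp_pos: [0.484, 0.189, 0.2744]
eef_rot: [3.141, 0.002, 0.001]
force: [1.0, 0.1, -0.2]
opening: 0.0452
time_s: 10.5
tcp_pos: [0.6533, 0.0624, 0.2735]
eef_rot: [-3.141, 0.002, -0.001]
force: [-0.2, -0.2, -0.5]
opening: 0.0456
tool delta mm [ 3.4  2.9 95. ]
jaw dir -90.0 want 90 turn about tool z -0.0
after-turn delta [ 3.4  2.9 95. ]
```

```bash
python3 -m crank '0 0 0 3 3 35 0.4;0 0 0 0 0 35 0.4;0 0 0 0 0 15 0.4;0 0 0 0 0 7 0.4;0 0 0 0 0 0 0.4;0 0 0 0 0 0 0.68;0 0 0 0 0 0 0.68;0 0 0 0 0 0 0.68' 
python3 -m crank '0 0 0 0 0 -10 0.68;0 0 0 0 0 -30 0.68;0 0 0 0 0 -40 0.68;0 0 0 -30 -10 -15 1;0 0 0 -45 -20 0 1;0 0 0 -45 -30 0 1;0 0 0 -45 -30 0 1;0 0 0 -30 -25 0 1'
python3 -m crank '0 0 0 -30 -25 0 1;0 0 0 -30 -25 0 1;0 0 0 -20 -25 0 1;0 0 0 0 -15 0 1;0 0 0 0 0 0 1'
python3 - <<'E'
from h import *
sbarks(); im,d=grab('top'); barks(im,d); 
cv2.imwrite('pics/t2.png',cv2.resize(im[185:275,240:360],None,fx=4,fy=4,interpolation=cv2.INTER_CUBIC))
goto(.376,.2665,.173,90)
E
```

```text
time_s: 11.3
tcp_pos: [0.6568, 0.0599, 0.1834]
eef_rot: [3.142, -0.002, 0.0]
force: [-0.0, 0.3, 0.5]
opening: 0.0581
time_s: 12.1
tcp_pos: [0.4659, 0.1711, 0.2784]
eef_rot: [-3.141, -0.0, -0.0]
force: [0.4, 0.0, 0.4]
opening: 0.0852
time_s: 12.6
tcp_pos: [0.388, 0.2618, 0.2785]
eef_rot: [-3.141, -0.002, 0.003]
force: [0.5, -0.0, 1.0]
opening: 0.0855
side px 189 472 area 172.5 [0.4254 0.5705 0.007 ]
side px 380 457 area 894.5 [0.1907 0.3504 0.007 ]
side px 290 407 area 323.0 [0.3805 0.3603 0.007 ]
side px 230 442 area 3081.5 [0.4139 0.4856 0.007 ]
side px 324 378 area 345.5 [0.3728 0.2667 0.007 ]
tool delta mm [-12.6  -6.3 105. ]
jaw dir -90.0 want 90 turn about tool z 0.0
after-turn delta [-12.6  -6.2 105. ]
```

View pics/t2.png

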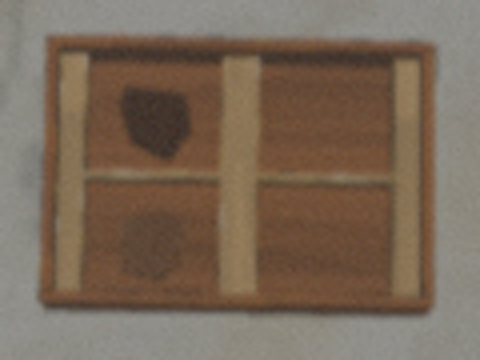

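Two barks are in the left compartments (pixels 155,120 and 150,245). Third bark next, to the near-right one.

```bash
python3 -m crank '0 0 0 -13 -7 30 1;0 0 0 0 0 35 1;0 0 0 0 0 30 1;0 0 0 0 0 9 1;0 0 0 0 0 0 1;0 0 0 0 0 0 1'
python3 -m crank '0 0 0 0 0 0 0.4;0 0 0 0 0 0 0.4;0 0 0 0 0 0 0.4;0 0 0 0 0 0 0.4;0 0 0 0 0 0 0.4;0 0 0 0 0 0 0.4;0 0 0 0 0 -10 0.4;0 0 0 0 0 -40 0.4' 40
python3 -m crank '0 0 0 0 0 -40 0.4;0 0 0 10 20 -10 0.4;0 0 0 20 40 0 0.4;0 0 0 25 40 0 0.4;0 0 0 25 40 0 0.4;0 0 0 25 40 0 0.4;0 0 0 25 40 0 0.4;0 0 0 25 40 0 0.4'
python3 -m crank '0 0 0 25 40 0 0.4;0 0 0 15 25 0 0.4;0 0 0 0 0 0 0.4;0 0 0 0 0 0 0.4'
python3 - <<'E'
from h import *
goto(.5715,-.0575,.1805,90)
E
```

```text
time_s: 13.3
tcp_pos: [0.3761, 0.2671, 0.1744]
eef_rot: [-3.141, -0.001, -0.001]
force: [0.8, 0.0, 0.2]
opening: 0.0852
time_s: 14.1
tcp_pos: [0.3743, 0.2668, 0.222]
eef_rot: [3.138, 0.006, -0.0]
force: [0.8, 0.8, -0.5]
opening: 0.0435
time_s: 14.9
tcp_pos: [0.531, 0.0055, 0.2743]
eef_rot: [3.142, -0.001, -0.0]
force: [0.7, 1.2, 0.8]
opening: 0.043
time_s: 15.3
tcp_pos: [0.57, -0.0579, 0.2736]
eef_rot: [-3.141, 0.001, -0.001]
force: [0.6, -0.8, 0.3]
opening: 0.0427
tool delta mm [ 1.5 -0.4 93.1]
jaw dir -90.1 want 90 turn about tool z -0.1
after-turn delta [ 1.5 -0.4 93.1]
```

```bash
python3 -m crank '0 0 0 1 0 35 0.4;0 0 0 0 0 35 0.4;0 0 0 0 0 15 0.4;0 0 0 0 0 7 0.4;0 0 0 0 0 0 0.4;0 0 0 0 0 0 0.67;0 0 0 0 0 0 0.67;0 0 0 0 0 0 0.67' 
python3 -m crank '0 0 0 0 0 -10 0.67;0 0 0 0 0 -30 0.67;0 0 0 0 0 -40 0.67;0 0 0 -20 -40 -13 1;0 0 0 -20 -45 0 1;0 0 0 -20 -45 0 1;0 0 0 -20 -45 0 1;0 0 0 -20 -45 0 1'
python3 -m crank '0 0 0 -20 -45 0 1;0 0 0 -20 -45 0 1;0 0 0 -20 -40 0 1;0 0 0 -20 -40 0 1;0 0 0 -10 -25 0 1;0 0 0 0 0 0 1'
python3 - <<'E'
from h import *
sbarks(); im,d=grab('top'); barks(im,d); 
goto(.3815,.3585,.173,90)
E
```

```text
time_s: 16.1
tcp_pos: [0.5715, -0.0575, 0.1821]
eef_rot: [3.141, -0.001, 0.0]
force: [0.2, 0.1, 0.8]
opening: 0.0573
time_s: 16.9
tcp_pos: [0.4704, 0.1637, 0.2755]
eef_rot: [-3.141, -0.002, -0.001]
force: [0.5, 1.5, 0.2]
opening: 0.0851
time_s: 17.5
tcp_pos: [0.3798, 0.3599, 0.2753]
eef_rot: [-3.14, -0.001, 0.004]
force: [1.0, 0.8, -0.4]
opening: 0.0853
side px 189 472 area 170.0 [0.4254 0.5705 0.007 ]
side px 380 457 area 885.5 [0.1907 0.3503 0.007 ]
side px 290 407 area 319.0 [0.3806 0.3603 0.007 ]
side px 230 442 area 3068.5 [0.4139 0.4856 0.007 ]
tool delta mm [  0.4  -1.  101.9]
jaw dir -89.9 want 90 turn about tool z 0.1
after-turn delta [  0.4  -1.  101.9]
```

```bash
python3 -m crank '0 0 0 1 0 30 1;0 0 0 0 0 35 1;0 0 0 0 0 28 1;0 0 0 0 0 8 1;0 0 0 0 0 0 1;0 0 0 0 0 0 1'
python3 -m crank '0 0 0 0 0 0 0.4;0 0 0 0 0 0 0.4;0 0 0 0 0 0 0.4;0 0 0 0 0 0 0.4;0 0 0 0 0 0 0.4;0 0 0 0 0 0 0.4;0 0 0 0 0 -10 0.4;0 0 0 0 0 -40 0.4' 40
python3 -m crank '0 0 0 0 0 -40 0.4;0 0 0 10 20 -10 0.4;0 0 0 20 40 0 0.4;0 0 0 25 40 0 0.4;0 0 0 25 40 0 0.4;0 0 0 25 40 0 0.4;0 0 0 25 40 0 0.4;0 0 0 25 40 0 0.4'
python3 -m crank '0 0 0 25 40 0 0.4;0 0 0 25 40 0 0.4;0 0 0 30 40 0 0.4;0 0 0 40 37 0 0.4;0 0 0 0 0 0 0.4;0 0 0 0 0 0 0.4'
python3 - <<'E'
from h import *
goto(.6565,-.0575,.1805,90)
E
```

```text
time_s: 18.2
tcp_pos: [0.3832, 0.3571, 0.1746]
eef_rot: [-3.141, -0.002, -0.001]
force: [0.4, 0.2, 0.4]
opening: 0.0851
time_s: 19.0
tcp_pos: [0.3813, 0.3566, 0.2214]
eef_rot: [3.137, 0.006, -0.0]
force: [0.4, 0.1, -0.2]
opening: 0.0406
time_s: 19.8
tcp_pos: [0.538, 0.0955, 0.2742]
eef_rot: [-3.142, -0.001, 0.0]
force: [-0.2, 0.8, 0.1]
opening: 0.0404
time_s: 20.4
tcp_pos: [0.6541, -0.0576, 0.2731]
eef_rot: [-3.141, 0.001, -0.002]
force: [-0.5, -0.6, -0.5]
opening: 0.0408
tool delta mm [ 2.4 -0.1 92.6]
jaw dir -90.1 want 90 turn about tool z -0.1
after-turn delta [ 2.4 -0.1 92.6]
```

```bash
python3 -m crank '0 0 0 2 0 35 0.4;0 0 0 0 0 35 0.4;0 0 0 0 0 15 0.4;0 0 0 0 0 7 0.4;0 0 0 0 0 0 0.4;0 0 0 0 0 0 0.65;0 0 0 0 0 0 0.65;0 0 0 0 0 0 0.65' 
python3 -m crank '0 0 0 0 0 -10 0.65;0 0 0 0 0 -30 0.65;0 0 0 0 0 -40 0.65;0 0 0 -20 0 -15 1;0 0 0 -35 0 -10 1;0 0 0 -45 0 0 1;0 0 0 -45 10 0 1;0 0 0 -35 20 0 1'
python3 -m crank '0 0 0 -10 20 0 1;0 0 0 0 20 0 1;0 0 0 0 0 0 1'
python3 - <<'E'
from h import *
im,d=grab('top','t3f.png'); goto(.554,-.360,.30,-4.1)
cv2.imwrite('pics/t3.png',cv2.resize(im[185:320,240:480],None,fx=3.3,fy=3.3,interpolation=cv2.INTER_CUBIC))
E
```

```text
time_s: 21.2
tcp_pos: [0.6563, -0.0566, 0.1824]
eef_rot: [3.141, -0.002, 0.0]
force: [-0.4, -1.4, 0.4]
opening: 0.0553
time_s: 22.0
tcp_pos: [0.4737, -0.0858, 0.2874]
eef_rot: [3.142, -0.0, 0.002]
force: [-0.2, -1.1, -0.8]
opening: 0.0855
time_s: 22.3
tcp_pos: [0.466, -0.1285, 0.2877]
eef_rot: [3.14, -0.002, -0.003]
force: [0.0, 1.2, 0.5]
opening: 0.0853
tool delta mm [ 88.5 232.4 -12.3]
jaw dir -90.1 want -4.1 turn about tool z -86.0
after-turn delta [-225.7  104.3  -12.3]
```

View pics/t3.png

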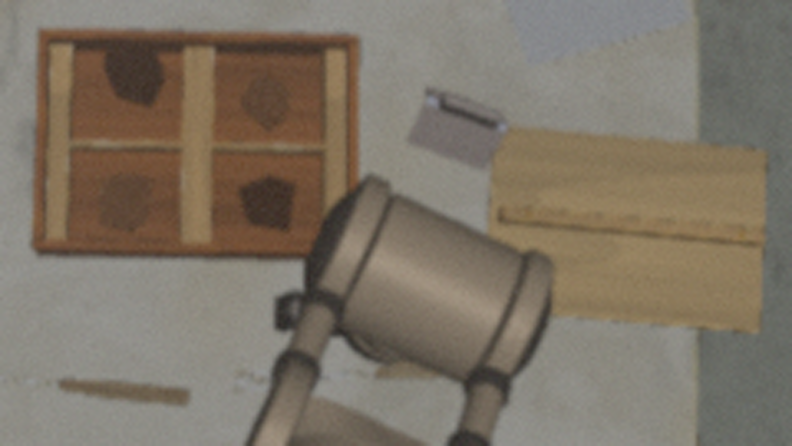

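All four barks are in compartments, but the far-left one has shifted about 20 mm toward the far wall, probably the disturbance. I check whether it still lies flat.

```bash
python3 - <<'E'
from h import *
im,d=load('top'); X=cloud('top',d); g=im.astype(int)
for n,(u,v) in {'FL':(281,207),'NL':(278,246),'FR':(320,215),'NR':(321,246)}.items():
    w=X[v-4:v+5,u-4:u+5].reshape(-1,3); A=np.c_[w[:,:2]-w[:,:2].mean(0),np.ones(len(w))]
    k=np.linalg.lstsq(A,w[:,2],rcond=None)[0]; print(n,np.round(w.mean(0),4),'slope deg',np.round(np.degrees(k[:2]),1),'floor', round(np.median(X[v-4:v+5,u-14:u-11,2]),4))
s,ds=load('side')
s,ds=grab('side')
p=proj('side',[[.66,.06,.02]])[0].astype(int);a,b=p;print(p)
cv2.imwrite('pics/s3.png',cv2.resize(s[b-50:b+50,a-60:a+70],None,fx=5,fy=5,interpolation=cv2.INTER_CUBIC))
E
```

```text
FL [0.6731 0.0526 0.0354] slope deg [-252.5  -33.7] floor 0.0076
NL [0.5685 0.0591 0.0178] slope deg [1.1 0.1] floor 0.0069
FR [ 0.6562 -0.0544  0.0182] slope deg [-0.7 -0.3] floor 0.0059
NR [ 0.5703 -0.0579  0.0182] slope deg [-2.  -0.8] floor 0.0073
[280 269]
```

View pics/s3.png

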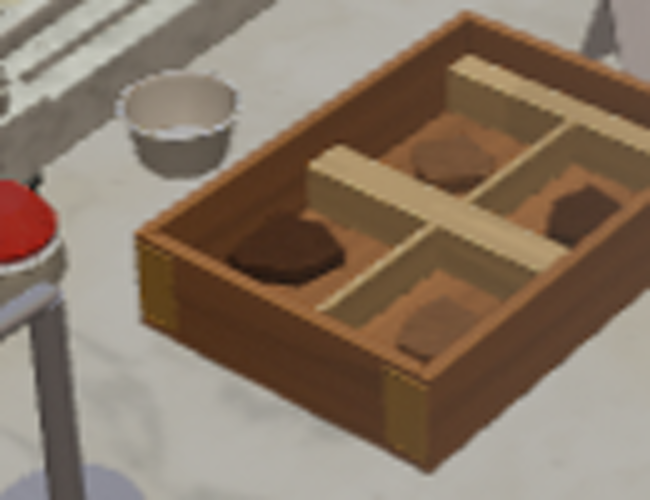

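```bash
python3 - <<'E'
from h import *
im,d=load('top'); X=cloud('top',d); g=im.astype(int)
for v in range(196,222,2): print(v,[tuple(np.round(X[v,u]*1000).astype(int)[[0,2]]) for u in (274,278,282,286)], g[v,280].sum())
s,ds=load('side'); Y=cloud('side',ds)
for u in (270,276,282,286): print(u,[tuple(np.round(Y[v,u]*1000).astype(int)) for v in range(262,276,3)])
E
```

```text
196 [(np.int64(699), np.int64(52)), (np.int64(699), np.int64(54)), (np.int64(700), np.int64(52)), (np.int64(699), np.int64(58))] 232
198 [(np.int64(700), np.int64(24)), (np.int64(700), np.int64(26)), (np.int64(698), np.int64(36)), (np.int64(699), np.int64(32))] 179
200 [(np.int64(698), np.int64(11)), (np.int64(696), np.int64(17)), (np.int64(696), np.int64(22)), (np.int64(698), np.int64(13))] 159
202 [(np.int64(690), np.int64(19)), (np.int64(690), np.int64(20)), (np.int64(691), np.int64(16)), (np.int64(691), np.int64(20))] 172
204 [(np.int64(685), np.int64(19)), (np.int64(685), np.int64(19)), (np.int64(685), np.int64(18)), (np.int64(685), np.int64(18))] 158
206 [(np.int64(680), np.int64(15)), (np.int64(679), np.int64(21)), (np.int64(679), np.int64(19)), (np.int64(680), np.int64(16))] 154
208 [(np.int64(674), np.int64(17)), (np.int64(675), np.int64(14)), (np.int64(675), np.int64(15)), (np.int64(674), np.int64(17))] 171
210 [(np.int64(669), np.int64(13)), (np.int64(668), np.int64(17)), (np.int64(668), np.int64(20)), (np.int64(668), np.int64(20))] 168
212 [(np.int64(665), np.int64(4)), (
[... 833 characters left out ...]
np.int64(11))]
276 [(np.int64(691), np.int64(40), np.int64(18)), (np.int64(685), np.int64(47), np.int64(15)), (np.int64(675), np.int64(59), np.int64(17)), (np.int64(668), np.int64(67), np.int64(16)), (np.int64(664), np.int64(71), np.int64(11))]
282 [(np.int64(688), np.int64(20), np.int64(8)), (np.int64(670), np.int64(41), np.int64(18)), (np.int64(661), np.int64(52), np.int64(20)), (np.int64(653), np.int64(61), np.int64(19)), (np.int64(654), np.int64(60), np.int64(9))]
286 [(np.int64(678), np.int64(16), np.int64(10)), (np.int64(672), np.int64(23), np.int64(7)), (np.int64(655), np.int64(44), np.int64(17)), (np.int64(652), np.int64(47), np.int64(11)), (np.int64(647), np.int64(53), np.int64(8))]
```

The far-left bark's top is at about 18 mm throughout, so it lies flat and can stay. Now the divider.

```bash
python3 -m crank '0 0 -8.6 0 0 -2 1;0 0 -8.6 0 0 -2 1;0 0 -8.6 0 0 -2 1;0 0 -8.6 0 0 -2 1;0 0 -8.6 0 0 -2 1;0 0 -8.6 0 0 -2 1;0 0 -8.6 0 0 0 1;0 0 -8.6 0 0 0 1'
python3 -m crank '0 0 -8.6 0 0 0 1;0 0 -8.6 0 0 0 1;0 0 0 -38 17 0 1;0 0 0 -38 17 0 1;0 0 0 -38 17 0 1;0 0 0 -38 17 0 1;0 0 0 -38 17 0 1;0 0 0 -36 18 0 1'
python3 -m crank '0 0 0 0 0 0 1;0 0 0 0 0 0 1'
python3 - <<'E'
from h import *
goto(.554,-.360,.182,-4.1); im,d=grab('side')
p=proj('side',[[.554,-.36,.05]])[0].astype(int);a,b=p;print(p)
cv2.imwrite('pics/s4.png',cv2.resize(im[b-70:b+60,a-80:a+80],None,fx=4,fy=4,interpolation=cv2.INTER_CUBIC))
Y=cloud('side',d); X=Y.reshape(-1,3)
# rib top points
Q=X[(abs(X[:,0]-.554)<.03)&(X[:,1]<-.23)&(X[:,1]>-.49)&(X[:,2]>.026)&(X[:,2]<.036)]
print(len(Q)); k=np.polyfit(Q[:,1],Q[:,0],1); print('rib x at -.36',np.polyval(k,-.36),'deg',np.degrees(k[0]),'y range',np.percentile(Q[:,1],[1,99]))
E
```

```text
time_s: 23.2
tcp_pos: [0.4663, -0.1256, 0.2986]
eef_rot: [-3.142, -0.0, 1.207]
force: [0.7, -0.9, -0.5]
opening: 0.0858
time_s: 24.0
tcp_pos: [0.5538, -0.3599, 0.2985]
eef_rot: [-3.141, -0.0, 1.501]
force: [1.5, 0.2, -0.2]
opening: 0.0857
time_s: 24.2
tcp_pos: [0.5532, -0.359, 0.2976]
eef_rot: [-3.14, -0.001, 1.5]
force: [-0.2, 0.9, 0.6]
opening: 0.0852
tool delta mm [ -1.1   1.  115.6]
jaw dir -4.1 want -4.1 turn about tool z 0.0
after-turn delta [ -1.1   1.  115.6]
[402 206]
201
rib x at -.36 0.5512317695033367 deg 4.5211462886871985 y range [-0.46531804 -0.24796585]
```

View pics/s4.png

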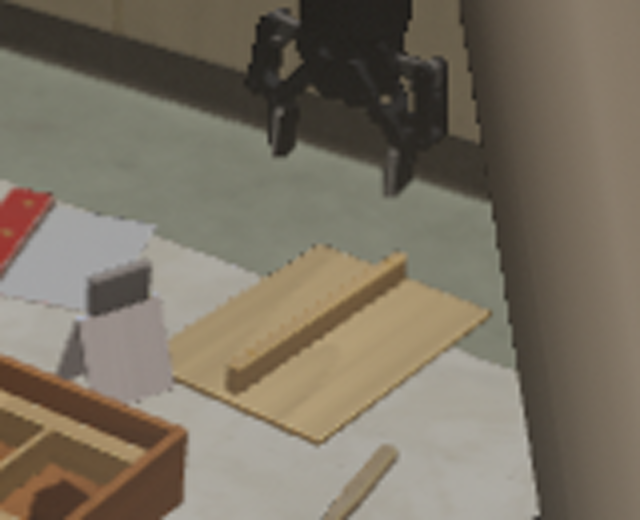

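I'm over the rib and aligned to within about 0.5°. Lower and grip.

```bash
python3 -m crank '0 0 0 -1 0 35 1;0 0 0 0 0 35 1;0 0 0 0 0 30 1;0 0 0 0 0 12 1;0 0 0 0 0 0 0;0 0 0 0 0 0 0;0 0 0 0 0 0 0;0 0 0 0 0 0 0' 90
python3 -m crank '0 0 0 0 0 0 0;0 0 0 0 0 0 0;0 0 0 0 0 0 0;0 0 0 0 0 0 0'
python3 -m crank '0 0 0 0 0 -10 0;0 0 0 0 0 -25 0;0 0 0 0 0 -25 0;0 0 0 0 0 -25 0;0 0 0 0 0 -25 0;0 0 0 0 0 -25 0;0 0 0 0 0 0 0;0 0 0 0 0 0 0'
python3 - <<'E'
from h import *
im,d=grab('side','s5f.png'); goto(.614,.001,.32,0)
im2,d2=grab('top')
cv2.imwrite('pics/s5.png',cv2.resize(np.vstack([im[110:260,280:520],im2[160:310,320:560]]),None,fx=2,fy=2,interpolation=cv2.INTER_CUBIC))
E
```

```text
time_s: 25.05
tcp_pos: [0.5531, -0.3606, 0.1883]
eef_rot: [3.139, 0.002, 1.5]
force: [0.6, -1.8, 0.5]
opening: 0.0282
time_s: 25.45
tcp_pos: [0.553, -0.3606, 0.1879]
eef_rot: [3.14, 0.001, 1.5]
force: [-0.6, 0.1, 5.3]
opening: 0.0098
time_s: 26.25
tcp_pos: [0.5525, -0.3602, 0.3211]
eef_rot: [-3.141, -0.0, 1.5]
force: [-0.6, -0.5, -3.9]
opening: 0.0094
tool delta mm [364.6  35.9   0.4]
jaw dir -4.1 want 0 turn about tool z -4.1
after-turn delta [361.1  61.6   0.4]
```

View pics/s5.png

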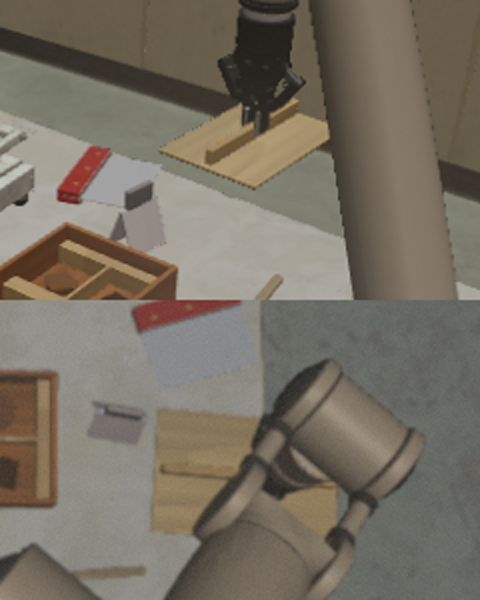

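The divider hangs level in the grip. I carry it over the case and measure its edges by code, since few picture views are left.

```bash
python3 -m crank '0 0 -2 15 2 0 0;0 0 -2.1 25 4 0 0;0 0 0 36 6 0 0;0 0 0 36 6 0 0;0 0 0 36 6 0 0;0 0 0 36 6 0 0;0 0 0 36 6 0 0;0 0 0 36 6 0 0'
python3 -m crank '0 0 0 36 6 0 0;0 0 0 32 6 0 0;0 0 0 25 5 0 0;0 0 0 12 3 0 0;0 0 0 0 0 0 0;0 0 0 0 0 0 0;0 0 0 0 0 0 0'
cat > divm.py <<'E'
from h import *
goto(.614,.001,.222,0)
s=ctrl.observe(); p=s['tcp_pos']; zb=p[2]-.188+.006
for n in('top','side'):
    im,d=grab(n); Y=cloud(n,d)
    Q=Y[(abs(Y[...,2]-zb)<.009)&(abs(Y[...,0]-p[0])<.11)&(abs(Y[...,1]-p[1])<.15)]
    r=cv2.minAreaRect((Q[:,:2]*1000).astype(np.float32)); print(n,len(Q),np.round(r[0],1),np.round(r[1],1),round(r[2],2),'z',np.median(Q[:,2])-zb)
    A=np.c_[Q[:,:2]-Q[:,:2].mean(0),np.ones(len(Q))]; print(' slope deg',np.degrees(np.linalg.lstsq(A,Q[:,2],rcond=None)[0][:2]))
    print(' pct x',np.percentile(Q[:,0],[.5,1,2,98,99,99.5]),'y',np.percentile(Q[:,1],[.5,1,2,98,99,99.5]))
E
python3 divm.py
```

```text
time_s: 27.15
tcp_pos: [0.5962, -0.1022, 0.3203]
eef_rot: [-3.14, -0.001, 1.573]
force: [-0.3, 0.3, -3.5]
opening: 0.0096
time_s: 27.85
tcp_pos: [0.6163, -0.0009, 0.3212]
eef_rot: [-3.141, 0.0, 1.57]
force: [-1.4, -1.4, -3.1]
opening: 0.0095
tool delta mm [ 2.  -2.2 99.2]
jaw dir -0.0 want 0 turn about tool z -0.0
after-turn delta [ 2.  -2.2 99.2]
top 2024 [617.4  -1.3] [236.6 154.3] 89.6 z 0.0007543113606362506
 slope deg [-0.14376875  0.06180249]
 pct x [0.54077589 0.5417639  0.54433988 0.68862513 0.69191592 0.69325251] y [-0.11900804 -0.11888694 -0.11861347  0.1150529   0.11583868  0.11615039]
side 2817 [615.5   0.8] [240.7 161.3] 90.0 z 0.0006730107506698058
 slope deg [ 0.03577097 -0.11023313]
 pct x [0.53688676 0.53729334 0.53787965 0.69075049 0.69265825 0.69347426] y [-0.11533548 -0.11340088 -0.11019264  0.11774602  0.1186675   0.11920566]
```

```bash
python3 - <<'E'
from h import *
im,_=load('top'); s,ds=load('side'); 
cv2.imwrite('pics/v14.png',np.hstack([cv2.resize(im[170:275,225:365],None,fx=2.85,fy=2.85,interpolation=cv2.INTER_CUBIC)[:299,:399],cv2.resize(s[195:315,230:390],None,fx=2.5,fy=2.5,interpolation=cv2.INTER_CUBIC)[:299]]))
Y=cloud('side',ds); Q=Y[(abs(Y[...,2]-.055)<.004)&(abs(Y[...,0]-.614)<.11)&(abs(Y[...,1])<.15)]
r=cv2.minAreaRect((Q[:,:2]*1000).astype(np.float32)); print(len(Q),r)
# inner-rim edges in good colour: far & near walls as visible; line fits of rim centres
for nm,m in {'near':abs(Q[:,0]-.527)<.012,'far':abs(Q[:,0]-.701)<.012}.items():
    if m.sum()>10: print(nm,m.sum(),np.polyfit(Q[m,1],Q[m,0],1),np.percentile(Q[m,0],[5,50,95]))
for nm,m in {'left':abs(Q[:,1]-.128)<.012,'right':abs(Q[:,1]+.126)<.012}.items():
    if m.sum()>10: print(nm,m.sum(),np.polyfit(Q[m,0],Q[m,1],1),np.percentile(Q[m,1],[5,50,95]))
E
```

```text
746 ((612.2418823242188, 3.226593017578125), (267.04248046875, 182.75088500976562), 89.99918365478516)
near 322 [0.002021  0.5262641] [0.52209118 0.52499745 0.53375192]
far 122 [-0.01279168  0.69900947] [0.69414687 0.6978764  0.70251113]
left 292 [-0.00097464  0.13151093] [0.12296766 0.13180041 0.13546335]
right 103 [-0.00125689 -0.12002498] [-0.12629132 -0.12059586 -0.11611668]
```

View pics/v14.png

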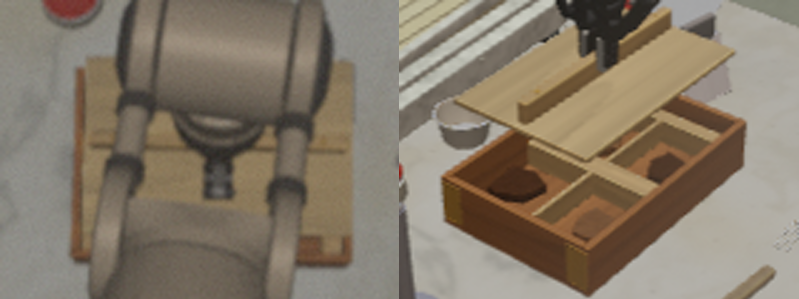

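```bash
python3 - <<'E'
from h import *
S=lambda c,r:(230+(c-399+.5)/2.5-.5,195+(r+.5)/2.5-.5)
T=lambda c,r:(225+(c+.5)/2.85-.5,170+(r+.5)/2.85-.5)
def f(n,cam,M,pts,z):
    for k,p in pts.items(): print(n,cam,k,np.round(at_z(cam,*M(*p),z)*1000,1)[:2])
f('board','side',S,{'FL':(455,99),'NL':(592,158),'NR':(735,50)},.139)
f('case','side',S,{'FL':(443,179),'NL':(590,268),'NR':(745,124)},.057)
f('board','top',T,{'FR':(354,63),'FL':(87,57),'NR':(354,237)},.139)
f('case','top',T,{'NL':(71,258),'NR':(351,265)},.057)
E
```

```text
board side FL [692.2 116.3]
board side NL [534.8 112.4]
board side NR [ 537.2 -118.4]
case side FL [696.3 135.7]
case side NL [506.  152.2]
case side NR [ 520.7 -120.8]
board top FR [ 693.5 -121.1]
board top FL [694.5 115.6]
board top NR [ 537.9 -121. ]
case top NL [524.4 131.7]
case top NR [ 521.8 -127.1]
```

```bash
python3 -m crank '0 0 0 4 -2 10 0;0 0 0 0 0 20 0;0 0 0 0 0 20 0;0 0 0 0 0 14 0;0 0 0 0 0 6 0;0 0 0 0 0 4 0;0 0 0 0 0 4 0;0 0 0 0 0 0 0'
python3 -m crank '0 0 0 0 0 4 0;0 0 0 0 0 4 0;0 0 0 0 0 0 0'
python3 -m crank '0 0 0 0 0 3 0;0 0 0 0 0 3 0;0 0 0 0 0 0 0'
python3 divm.py
```

```text
time_s: 28.75
tcp_pos: [0.6145, 0.0043, 0.2435]
eef_rot: [3.141, 0.0, 1.571]
force: [0.2, 0.1, -2.1]
opening: 0.0096
time_s: 29.05
tcp_pos: [0.6143, 0.0043, 0.2349]
eef_rot: [-3.141, -0.0, 1.572]
force: [0.8, -0.3, -3.3]
opening: 0.0092
time_s: 29.35
tcp_pos: [0.6143, 0.0043, 0.2289]
eef_rot: [-3.141, -0.0, 1.572]
force: [-0.1, 0.6, -3.3]
opening: 0.0096
tool delta mm [-3.3 -0.3  6.9]
jaw dir 0.0 want 0 turn about tool z 0.0
after-turn delta [-3.3 -0.3  6.9]
top 1705 [614.4   2.2] [180.3 261.6] 0.33 z 0.001004138750074289
 slope deg [-0.19698284  0.14546479]
 pct x [0.52588026 0.52807601 0.53364371 0.69769283 0.69948989 0.7020522 ] y [-0.12792052 -0.12774772 -0.12522337  0.12889287  0.13115657  0.13243009]
side 3651 [612.6   4.2] [265.  184.3] 89.84 z 0.0009684386762162031
 slope deg [ 0.18589859 -0.12645951]
 pct x [0.52152181 0.521885   0.52237055 0.69775927 0.69902246 0.7003311 ] y [-0.12260965 -0.1208984  -0.11950917  0.13465484  0.13529578  0.13573866]
```

It's inside the walls without contact. I lower it the rest of the way and release.

```bash
python3 -m crank '0 0 0 0 0 3 0;0 0 0 0 0 2 0;0 0 0 0 0 1 0;0 0 0 0 0 0 0'
python3 -m crank '0 0 0 0 0 1 0;0 0 0 0 0 1 0;0 0 0 0 0 0 0'
```

```text
time_s: 29.85
tcp_pos: [0.6144, 0.0043, 0.2231]
eef_rot: [-3.141, 0.0, 1.572]
force: [-0.1, 0.6, -2.9]
opening: 0.0094
time_s: 30.15
tcp_pos: [0.6145, 0.0043, 0.2219]
eef_rot: [3.141, 0.0, 1.572]
force: [-0.9, 1.5, 2.1]
opening: 0.0095
```

Contact felt at the expected depth (force from -3 to +2 N). I release, check the board, and go to the ring handle.

```bash
python3 -m crank '0 0 0 0 0 0 0.5;0 0 0 0 0 0 0.5;0 0 0 0 0 0 0.5;0 0 0 0 0 0 0.5;0 0 0 0 0 -15 0.5;0 0 0 0 0 -30 0.5;0 0 0 0 0 -35 0.5;0 0 0 0 0 0 0.5' 60
python3 -m crank '0 0 3.85 12 -40 0 0.5;0 0 0 12 -40 0 0.5;0 0 0 12 -40 0 0.5;0 0 0 12 -40 0 0.5;0 0 0 12 -40 0 0.5;0 0 0 0 0 0 0.5;0 0 0 0 0 0 0.5'
python3 - <<'E'
from h import *
goto(.4149,.0626,.177,-3.85)
im,d=grab('side'); X=cloud('side',d); 
Q=X[(abs(X[...,0]-.614)<.07)&(abs(X[...,1])<.1)&(abs(X[...,2]-.045)<.025)]
b=Q[abs(Q[:,0]-.614)>.015]; r=Q[abs(Q[:,0]-.611)<.005]; print('board z',np.percentile(b[:,2],[10,50,90]),'rib',np.percentile(r[:,2],[50,90]))
A=np.c_[b[:,:2]-b[:,:2].mean(0),np.ones(len(b))];print(np.degrees(np.linalg.lstsq(A,b[:,2],rcond=None)[0][:2]))
for nm,x0,y0,y1 in (('ring',.4145,.0,.115),('fork',.436,-.26,-.145)):
    H=X[(abs(X[...,0]-x0)<.025)&(X[...,1]>y0-.02)&(X[...,1]<y1+.02)&(X[...,2]>.0075)&(X[...,2]<.03)]
    k=np.polyfit(H[:,1],H[:,0],1); print(nm,len(H),'y',np.percentile(H[:,1],[1,99]),'x at mid',np.polyval(k,(y0+y1)/2),np.degrees(k[0]),'z',np.percentile(H[:,2],[50,95]))
g=im.astype(int)
cv2.imwrite('side_now.png',im)
E
```

```text
time_s: 30.95
tcp_pos: [0.6157, 0.0042, 0.3066]
eef_rot: [3.132, 0.001, 1.572]
force: [0.2, -1.2, 1.3]
opening: 0.0424
time_s: 31.65
tcp_pos: [0.4177, 0.0751, 0.3016]
eef_rot: [3.141, 0.0, 1.505]
force: [0.2, -0.3, 0.1]
opening: 0.0423
tool delta mm [-12.6  -2.  124.6]
jaw dir -3.8 want -3.85 turn about tool z 0.1
after-turn delta [-12.6  -2.  124.6]
board z [0.03854848 0.04039181 0.04241391] rib [0.05482746 0.0644789 ]
[ 0.07112542 -0.05000867]
ring 211 y [0.01112758 0.12593668] x at mid 0.4101924935382822 5.249922879355406 z [0.01246156 0.01606172]
fork 132 y [-0.25075226 -0.13791999] x at mid 0.4322111803697522 -3.8057771264874596 z [0.01306434 0.01654386]
```

The divider is fully down: board top at z 0.040, rib at 0.064, level. Now I grip the ring.

```bash
python3 -m crank '0 0 0.4 -10 -4 35 0.5;0 0 0 0 0 40 0.5;0 0 0 0 0 35 0.5;0 0 0 0 0 14 0.5;0 0 0 0 0 0 0.5;0 0 0 0 0 0 0.5' 60
python3 -m crank '0 0 0 0 0 0 0;0 0 0 0 0 0 0;0 0 0 0 0 0 0;0 0 0 0 0 0 0;0 0 0 0 0 0 0;0 0 0 0 0 0 0'
python3 -m crank '0 0 0 0 0 -10 0;0 0 0 0 0 -30 0;0 0 0 0 0 -40 0;0 0 0 0 0 -30 0;0 0 0 0 0 0 0;0 0 0 0 0 0 0'
python3 - <<'E'
from h import *
goto(.657,-.0425,.29,0)
for n in ('side','top'):
    im,d=grab(n); X=cloud(n,d)
    H=X[(abs(X[...,0]-.416)<.04)&(X[...,1]>-.01)&(X[...,1]<.3)&(X[...,2]>.07)&(X[...,2]<.135)]
    for y in np.arange(-.02,.25,.03):
        h=H[abs(H[:,1]-y)<.015]
        if len(h)>2: print(n,round(y,2),len(h),np.round(np.median(h,0),4))
E
```

```text
time_s: 32.3
tcp_pos: [0.4143, 0.0648, 0.1774]
eef_rot: [3.141, 0.0, 1.497]
force: [0.7, 0.1, 0.4]
opening: 0.0428
time_s: 32.9
tcp_pos: [0.4138, 0.065, 0.1786]
eef_rot: [3.139, 0.0, 1.497]
force: [-0.2, -1.7, 6.4]
opening: 0.0125
time_s: 33.5
tcp_pos: [0.4131, 0.0651, 0.2884]
eef_rot: [3.139, -0.0, 1.497]
force: [-0.9, 0.0, -0.4]
opening: 0.0123
tool delta mm [-89.5 251.1  -1.1]
jaw dir -4.2 want 0 turn about tool z -4.2
after-turn delta [-107.6  243.9   -1.1]
side 0.01 10 [0.4027 0.0182 0.1174]
side 0.04 12 [0.4039 0.0346 0.118 ]
side 0.07 142 [0.4119 0.0747 0.1249]
side 0.1 69 [0.4138 0.0996 0.1204]
side 0.13 14 [0.4172 0.1283 0.1177]
side 0.16 18 [0.4198 0.1594 0.1174]
side 0.19 26 [0.4222 0.1893 0.1149]
side 0.22 14 [0.4222 0.209  0.1141]
top 0.19 24 [0.4227 0.1908 0.1137]
top 0.22 10 [0.4235 0.209  0.1122]
```

The ring is held level. Carry it to the far side of the rib.

```bash
python3 -m crank '0 0 -4.2 0 0 0 0;0 0 0 -15 30 0 0;0 0 0 -15 35 0 0;0 0 0 -15 35 0 0;0 0 0 -15 35 0 0;0 0 0 -16 35 0 0;0 0 0 -16 35 0 0;0 0 0 -16 39 0 0'
python3 -m crank '0 0 0 0 0 0 0;0 0 0 0 0 0 0;0 0 0 0 0 0 0'
python3 - <<'E'
from h import *
goto(.657,-.0425,.2195,0)
for n in ('side','top'):
    im,d=grab(n); X=cloud(n,d)
    H=X[(abs(X[...,0]-.657)<.025)&(X[...,1]>-.15)&(X[...,1]<.15)&(X[...,2]>.09)&(X[...,2]<.14)]
    for y in np.arange(-.12,.15,.03):
        h=H[abs(H[:,1]-y)<.015]
        if len(h)>2: print(n,round(y,2),len(h),np.round(np.median(h,0),4))
    print(np.percentile(H[:,1],[0,2,98,100]))
E
```

```text
time_s: 34.4
tcp_pos: [0.6581, -0.0436, 0.2852]
eef_rot: [-3.138, -0.001, 1.571]
force: [1.5, 0.1, -0.2]
opening: 0.0122
time_s: 34.7
tcp_pos: [0.6563, -0.0424, 0.2861]
eef_rot: [-3.138, -0.001, 1.571]
force: [-0.7, 0.4, -0.5]
opening: 0.0127
tool delta mm [-0.1  0.9 66.6]
jaw dir 0.0 want 0 turn about tool z 0.0
after-turn delta [-0.1  0.9 66.6]
side -0.09 39 [ 0.6507 -0.0854  0.119 ]
side -0.06 20 [ 0.649  -0.067   0.1225]
side -0.03 146 [ 0.6511 -0.0322  0.1259]
side 0.0 40 [ 0.6538 -0.0023  0.118 ]
side 0.03 11 [0.6555 0.0349 0.1156]
side 0.06 10 [0.6558 0.0586 0.1146]
side 0.09 23 [0.6554 0.0883 0.1122]
[-0.10206138 -0.09364207  0.10123986  0.10701006]
top -0.09 46 [ 0.6568 -0.0899  0.1224]
top -0.06 4 [ 0.6523 -0.0734  0.12  ]
top -0.03 15 [ 0.654  -0.021   0.1206]
top 0.0 33 [ 0.6579 -0.0033  0.1183]
top 0.06 12 [0.6583 0.0593 0.1161]
top 0.09 21 [0.6638 0.091  0.1139]
[-0.10051382 -0.10009156  0.10142192  0.10187625]
```

```bash
python3 -m crank '0 0 0 0 0 25 0;0 0 0 0 0 20 0;0 0 0 0 0 12 0;0 0 0 0 0 6 0;0 0 0 0 0 2 0;0 0 0 0 0 0 0'
python3 -m crank '0 0 0 0 0 0 0.35;0 0 0 0 0 0 0.35;0 0 0 0 0 0 0.35;0 0 0 0 0 0 0.35;0 0 0 0 0 -10 0.35;0 0 0 0 0 -30 0.35;0 0 0 0 0 -30 0.35;0 0 0 0 0 -10 0.4'
python3 -m crank '0 0 -4.2 -25 -30 0 0.5;0 0 0 -25 -35 0 0.5;0 0 0 -25 -35 0 0.5;0 0 0 -25 -35 0 0.5;0 0 0 -25 -35 0 0.5;0 0 0 -25 -35 0 0.5;0 0 0 0 0 0 0.5;0 0 0 0 0 0 0.5'
python3 - <<'E'
from h import *
goto(.434,-.1885,.177,4)
for n in ('side','top'):
    im,d=grab(n); X=cloud(n,d)
    H=X[(abs(X[...,0]-.658)<.03)&(abs(X[...,1])<.12)&(X[...,2]>.044)&(X[...,2]<.062)]
    print(n,len(H),H[:,1].min(),H[:,1].max(),np.round(np.median(H,0),4),np.polyfit(H[:,1],H[:,0],1))
    H=X[(abs(X[...,0]-.434)<.025)&(X[...,1]>-.28)&(X[...,1]<-.02)&(X[...,2]>.0075)&(X[...,2]<.03)]
    k=np.polyfit(H[:,1],H[:,0],1); print('fork',len(H),'y',np.percentile(H[:,1],[1,99]),'x at -.19',np.polyval(k,-.19),np.degrees(k[0]))
E
```

```text
time_s: 35.4
tcp_pos: [0.6574, -0.0429, 0.223]
eef_rot: [3.141, 0.0, 1.571]
force: [-0.4, 0.2, -0.7]
opening: 0.0122
time_s: 36.2
tcp_pos: [0.658, -0.043, 0.3068]
eef_rot: [3.135, 0.001, 1.571]
force: [1.0, -0.2, 0.3]
opening: 0.0342
time_s: 37.0
tcp_pos: [0.4614, -0.2061, 0.3027]
eef_rot: [3.141, 0.0, 1.642]
force: [0.2, -1.0, -0.5]
opening: 0.0427
tool delta mm [ 19.5 -26.2 125.7]
jaw dir 4.1 want 4 turn about tool z 0.1
after-turn delta [ 19.4 -26.2 125.7]
side 260 -0.11992990652061243 0.10814941350229057 [ 0.6548 -0.0463  0.0512] [0.00106161 0.6560257 ]
fork 134 y [-0.25100128 -0.08683317] x at -.19 0.4315539328991604 -3.9512828586565165
top 435 -0.11259605113788 0.11959069106406225 [ 0.6594 -0.0283  0.0472] [-0.01180359  0.65828028]
fork 78 y [-0.22269996 -0.02923124] x at -.19 0.4360272667756902 -2.702864193766912
```

The ring is laid on the far side. Now I grip the fork.

```bash
python3 -m crank '0 0 0 22 -26 25 0.5;0 0 0 0 0 45 0.5;0 0 0 0 0 40 0.5;0 0 0 0 0 15 0.5;0 0 0 0 0 0 0.5;0 0 0 0 0 0 0.5' 60
python3 -m crank '0 0 0 0 0 0 0;0 0 0 0 0 0 0;0 0 0 0 0 0 0;0 0 0 0 0 0 0;0 0 0 0 0 0 0;0 0 0 0 0 0 0'
python3 -m crank '0 0 0 0 0 -10 0;0 0 0 0 0 -30 0;0 0 0 0 0 -40 0;0 0 0 0 0 -30 0;0 0 0 0 0 0 0;0 0 0 0 0 0 0'
python3 - <<'E'
from h import *
goto(.571,-.0425,.29,0)
for n in ('side','top'):
    im,d=grab(n); X=cloud(n,d)
    H=X[(abs(X[...,0]-.43)<.05)&(X[...,1]>-.3)&(X[...,1]<.0)&(X[...,2]>.07)&(X[...,2]<.135)]
    for y in np.arange(-.25,.0,.03):
        h=H[abs(H[:,1]-y)<.015]
        if len(h)>2: print(n,round(y,2),len(h),np.round(np.median(h,0),4))
    print(np.percentile(H[:,1],[0,2,98,100]))
E
```

```text
time_s: 37.7
tcp_pos: [0.4352, -0.1849, 0.1776]
eef_rot: [3.141, 0.0, 1.645]
force: [0.7, -0.3, -0.2]
opening: 0.0426
time_s: 38.3
tcp_pos: [0.4349, -0.1855, 0.1788]
eef_rot: [3.139, 0.002, 1.644]
force: [0.5, 2.2, 5.8]
opening: 0.0122
time_s: 38.9
tcp_pos: [0.4342, -0.1853, 0.2886]
eef_rot: [3.14, 0.002, 1.644]
force: [-1.0, 0.3, -0.4]
opening: 0.0125
tool delta mm [132.4 146.8  -1.3]
jaw dir 4.2 want 0 turn about tool z 4.2
after-turn delta [142.8 136.8  -1.3]
side -0.25 4 [ 0.431  -0.2373  0.1179]
side -0.19 78 [ 0.4319 -0.1792  0.1259]
side -0.16 60 [ 0.431  -0.166   0.1223]
side -0.13 9 [ 0.4296 -0.1221  0.1182]
side -0.1 8 [ 0.4279 -0.102   0.1169]
side -0.07 19 [ 0.4267 -0.0673  0.1152]
side -0.04 20 [ 0.424  -0.0428  0.1134]
[-0.24651884 -0.23265936 -0.03625708 -0.02975683]
top -0.16 4 [ 0.4347 -0.1475  0.1181]
top -0.13 12 [ 0.432  -0.13    0.1186]
top -0.1 13 [ 0.4293 -0.1018  0.1166]
top -0.07 23 [ 0.429  -0.0666  0.1134]
top -0.04 21 [ 0.4263 -0.0442  0.1117]
[-0.14909292 -0.14765918 -0.03526323 -0.03397419]
```

```bash
python3 -m crank '0 0 4.2 0 0 0 0;0 0 0 30 30 0 0;0 0 0 35 35 0 0;0 0 0 35 35 0 0;0 0 0 35 30 0 0;0 0 0 8 7 0 0;0 0 0 0 0 0 0;0 0 0 0 0 0 0'
python3 - <<'E'
from h import *
goto(.571,-.0425,.2205,0)
for n in ('side','top'):
    im,d=grab(n); X=cloud(n,d)
    H=X[(abs(X[...,0]-.57)<.025)&(X[...,1]>-.15)&(X[...,1]<.15)&(X[...,2]>.09)&(X[...,2]<.14)]
    print(np.percentile(H[:,1],[0,2,98,100]),np.polyfit(H[:,1],H[:,0],1))
    X=X[(abs(X[...,0]-.64)<.09)&(abs(X[...,1]+.21)<.06)&(X[...,2]>.07)&(X[...,2]<.11)]; 
    r=cv2.minAreaRect((X[:,:2]*1000).astype(np.float32)); print('tab',n,len(X),np.median(X,0),r,'zmax',np.percentile(X[:,2],97))
E
```

```text
time_s: 39.8
tcp_pos: [0.5706, -0.0429, 0.2863]
eef_rot: [-3.139, 0.0, 1.571]
force: [-0.1, 0.5, -0.6]
opening: 0.0122
tool delta mm [ 0.4  0.6 65.8]
jaw dir -0.0 want 0 turn about tool z -0.0
after-turn delta [ 0.4  0.6 65.8]
[-0.10915216 -0.10081615  0.10507637  0.11187767] [0.03128447 0.56816373]
tab side 25 [ 0.6405893  -0.20220706  0.08395175] ((640.508056640625, -211.2716064453125), (34.80494689941406, 8.291851997375488), 83.61137390136719) zmax 0.09709793237185185
[-0.10089651 -0.09777392  0.10615003  0.10966758] [0.03320095 0.57104599]
tab top 95 [ 0.64377123 -0.21056386  0.09297891] ((644.0015869140625, -215.40625), (62.871768951416016, 9.285404205322266), 79.63065338134766) zmax 0.09889921647351176
```

```bash
python3 -m crank '0 0 0 0 0 25 0;0 0 0 0 0 20 0;0 0 0 0 0 12 0;0 0 0 0 0 6 0;0 0 0 0 0 3 0;0 0 0 0 0 0 0'
python3 -m crank '0 0 0 0 0 0 0.35;0 0 0 0 0 0 0.35;0 0 0 0 0 0 0.35;0 0 0 0 0 0 0.35;0 0 0 0 0 -10 0.35;0 0 0 0 0 -30 0.35;0 0 0 0 0 -30 0.35;0 0 0 0 0 -30 0.5'
python3 -m crank '0 0 0 0 -40 -25 0.5;0 0 0 0 -40 -25 0.5;0 0 0 0 -40 0 0.5;0 0 0 0 -40 0 0.5;0 0 0 0 0 0 0.5;0 0 0 0 0 0 0.5'
python3 - <<'E'
from h import *
goto(.639,-.215,.33,-20)
V=[]
for n in ('side','top'):
    im,d=grab(n); X0=cloud(n,d); X=X0[(abs(X0[...,0]-.64)<.05)&(abs(X0[...,1]+.21)<.05)&(X0[...,2]>.075)&(X0[...,2]<.11)]
    r=cv2.minAreaRect((X[:,:2]*1000).astype(np.float32)); print('tab',n,len(X),np.mean(X,0),r)
    H=X0[(abs(X0[...,0]-.571)<.03)&(abs(X0[...,1])<.12)&(X0[...,2]>.044)&(X0[...,2]<.065)]
    print('fork',n,len(H),H[:,1].min(),H[:,1].max(),np.round(np.median(H,0),4))
    if n=='top': a=cv2.resize(im[185:275,240:400],None,fx=4.9,fy=4.9,interpolation=cv2.INTER_CUBIC)[:,:784]
    else: V=cv2.resize(im[195:315,230:390],None,fx=0.0001+290/120,fy=290/120,interpolation=cv2.INTER_CUBIC)
c=np.zeros((600,784,3),np.uint8); c[:a.shape[0],:a.shape[1]]=a[:600]; h=min(600-a.shape[0],V.shape[0]); 
cv2.imwrite('pics/v15.png',a); cv2.imwrite('v15s.png',V)
E
```

```text
time_s: 40.5
tcp_pos: [0.5715, -0.0427, 0.2217]
eef_rot: [3.141, 0.0, 1.57]
force: [0.0, -0.7, -0.5]
opening: 0.0123
time_s: 41.3
tcp_pos: [0.5713, -0.0423, 0.3233]
eef_rot: [3.141, 0.0, 1.571]
force: [0.3, -0.9, -0.3]
opening: 0.0422
time_s: 41.9
tcp_pos: [0.4111, -0.0423, 0.3726]
eef_rot: [3.139, 0.001, 1.57]
force: [1.3, -0.1, 0.5]
opening: 0.0429
tool delta mm [-172.5  227.8   43.3]
jaw dir -0.0 want -20 turn about tool z 20.0
after-turn delta [-84.3 273.1  43.3]
tab side 116 [ 0.64132601 -0.2083489   0.08741661] ((643.0189819335938, -211.5370635986328), (51.38550567626953, 14.519449234008789), 80.78633117675781)
fork side 275 -0.11998912483358486 0.10092813440226349 [ 0.569  -0.0549  0.0508]
tab top 82 [ 0.64366878 -0.2128917   0.09167522] ((643.6350708007812, -214.2337646484375), (51.0295524597168, 9.267806053161621), 81.12158966064453)
fork top 427 -0.11273811912798413 0.11931711232794792 [ 0.5737 -0.0273  0.0472]
```

View pics/v15.png

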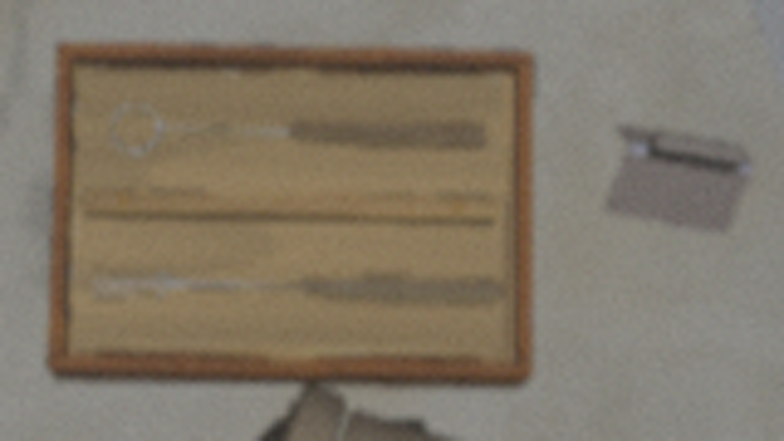

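The ring lies at (135,130)–(485,135) beyond the rib and the fork at (90,287)–(505,290) on the near side, both lengthwise. The ticket still stands but is now at a ridge angle of about 81°; before it was about 69°. I go to it.

```bash
python3 -m crank '0 0 4.5 0 0 0 0.5;0 0 4.5 0 0 0 0.5;0 0 0 -19 36 0 0.5;0 0 0 -19 36 0 0.5;0 0 0 -19 37 0 0.5;0 0 0 -19 37 0 0.5;0 0 0 -19 37 0 0.5;0 0 0 -19 37 0 0.5'
python3 -m crank '0 0 0 -19 37 20 0.5;0 0 0 0 0 30 0.5;0 0 0 0 0 0 0.5;0 0 0 0 0 0 0.5'
python3 - <<'E'
from h import *
goto(.644,-.214,.245,-9)
im,d=grab('side'); X0=cloud('side',d); X=X0[(abs(X0[...,0]-.64)<.05)&(abs(X0[...,1]+.21)<.05)&(X0[...,2]>.07)&(X0[...,2]<.105)]
r=cv2.minAreaRect((X[:,:2]*1000).astype(np.float32)); print(len(X),np.mean(X,0),r)
E
```

```text
time_s: 42.8
tcp_pos: [0.6131, -0.1906, 0.3706]
eef_rot: [-3.141, -0.0, 1.414]
force: [1.0, 0.2, 1.7]
opening: 0.0424
time_s: 43.2
tcp_pos: [0.6448, -0.2137, 0.3207]
eef_rot: [-3.139, -0.001, 1.414]
force: [0.3, -0.1, 0.4]
opening: 0.0425
tool delta mm [-0.5 -0.5 75.7]
jaw dir -9.0 want -9 turn about tool z 0.0
after-turn delta [-0.5 -0.5 75.7]
138 [ 0.64109125 -0.20799036  0.08522173] ((641.7177734375, -209.72329711914062), (53.62725830078125, 14.097082138061523), 83.0124740600586)
```

```bash
python3 -m crank '0 0 0 0 0 30 0.5;0 0 0 0 0 30 0.5;0 0 0 0 0 14 0.5;0 0 0 0 0 0 0.3;0 0 0 0 0 0 0.2;0 0 0 0 0 0 0.15;0 0 0 0 0 0 0;0 0 0 0 0 0 0' 60
python3 -m crank '0 0 0 0 0 0 0;0 0 0 0 0 0 0;0 0 0 0 0 0 0;0 0 0 0 0 0 0;0 0 0 0 0 -10 0;0 0 0 0 0 -30 0;0 0 0 0 0 -30 0;0 0 0 0 0 0 0'
python3 - <<'E'
from h import *
goto(.630,.326,.42,0)
p=ctrl.observe()['tcp_pos']
for n in('side','top'):
    im,d=grab(n); X0=cloud(n,d)
    X=X0[(abs(X0[...,0]-p[0])<.05)&(abs(X0[...,1]-p[1])<.06)&(X0[...,2]>p[2]-.26)&(X0[...,2]<p[2]-.175)]
    r=cv2.minAreaRect((X[:,:2]*1000).astype(np.float32)); print(n,len(X),np.mean(X,0),r,X[:,2].min()-p[2])
    B=X0[(abs(X0[...,0]-.63)<.03)&(X0[...,1]>.2)&(X0[...,1]<.42)&(X0[...,2]>.122)&(X0[...,2]<.15)]
    print('bar',len(B),np.polyfit(B[:,1],B[:,0],1),np.percentile(B[:,1],[1,99]),np.median(B,0))
E
```

```text
time_s: 44.05
tcp_pos: [0.6448, -0.2141, 0.2494]
eef_rot: [3.139, 0.001, 1.414]
force: [-1.0, -0.8, 6.5]
opening: 0.0085
time_s: 44.85
tcp_pos: [0.6452, -0.2143, 0.3231]
eef_rot: [3.133, 0.003, 1.414]
force: [-0.5, -0.1, -0.0]
opening: 0.0085
tool delta mm [531.  -98.8 -99.1]
jaw dir -9.0 want 0 turn about tool z -9.0
after-turn delta [539.9 -14.4 -99.1]
side 606 [ 0.63859923 -0.20713061  0.10862258] ((644.9209594726562, -212.35299682617188), (75.66805267333984, 51.769412994384766), 78.65694427490234) -0.2510689158407927
bar 466 [0.04434665 0.61098339] [0.25642997 0.40691667] [0.62561625 0.3377974  0.13356967]
top 45 [ 0.63843325 -0.20812652  0.11856636] ((635.0670776367188, -221.16580200195312), (54.57678985595703, 10.178281784057617), 78.63458251953125) -0.22156286291069044
bar 305 [0.03897532 0.61670361] [0.25259952 0.40300891] [0.62918579 0.32685359 0.13484546]
```

The ticket is held. The bar runs through (0.629, 0.328) at about 88°. I raise the ticket and carry it over.

```bash
python3 -m crank '0 0 -3.5 0 0 -35 0;0 0 -3.5 0 0 -35 0;0 0 0 20 -1 -28 0;0 0 0 35 -2 0 0;0 0 0 37 -2 0 0;0 0 0 37 -3 0 0;0 0 0 37 -3 0 0;0 0 0 37 -3 0 0'
python3 -m crank '0 0 0 37 -2 0 0;0 0 0 37 -2 0 0;0 0 0 37 -2 0 0;0 0 0 37 -2 0 0;0 0 0 37 -2 0 0;0 0 0 37 -2 0 0;0 0 0 37 -3 0 0;0 0 0 37 -3 0 0'
python3 -m crank '0 0 0 37 -3 0 0;0 0 0 25 -2 0 0;0 0 0 0 0 0 0;0 0 0 0 0 0 0;0 0 0 0 0 0 0'
python3 - <<'E'
from h import *
goto(.629,.328,.42,-2)
p=ctrl.observe()['tcp_pos']
for n in('side','top'):
    im,d=grab(n); X0=cloud(n,d)
    X=X0[(abs(X0[...,0]-p[0])<.06)&(abs(X0[...,1]-p[1])<.06)&(X0[...,2]>p[2]-.255)&(X0[...,2]<p[2]-.175)]
    r=cv2.minAreaRect((X[:,:2]*1000).astype(np.float32)); print(n,len(X),np.mean(X,0),r,X[:,2].min()-p[2])
    B=X0[(abs(X0[...,0]-.63)<.03)&(X0[...,1]>.2)&(X0[...,1]<.42)&(X0[...,2]>.122)&(X0[...,2]<.15)]
    print('bar',len(B),np.polyfit(B[:,1],B[:,0],1),np.percentile(B[:,1],[1,99]),np.median(B,0))
    if n=='side':
        a,b=proj('side',[[.629,.328,.17]])[0].astype(int); print(a,b)
        cv2.imwrite('pics/v16.png',cv2.resize(im[b-75:b+75,a-85:a+85],None,fx=4,fy=4,interpolation=cv2.INTER_CUBIC))
E
```

```text
time_s: 45.75
tcp_pos: [0.6371, -0.0092, 0.4136]
eef_rot: [-3.138, -0.0, 1.536]
force: [0.9, -0.6, -1.0]
opening: 0.0085
time_s: 46.55
tcp_pos: [0.6296, 0.2874, 0.4133]
eef_rot: [-3.138, 0.001, 1.536]
force: [-0.2, -0.1, -0.9]
opening: 0.0086
time_s: 47.05
tcp_pos: [0.6274, 0.347, 0.4144]
eef_rot: [-3.14, 0.001, 1.535]
force: [0.3, 0.1, -1.2]
opening: 0.0082
tool delta mm [-18.9   2.3  -5.5]
jaw dir -2.1 want -2 turn about tool z -0.1
after-turn delta [-18.9   2.3  -5.5]
side 1364 [0.61508189 0.35215259 0.2000547 ] ((623.6424560546875, 348.4668884277344), (72.6821060180664, 52.612369537353516), 87.40548706054688) -0.25163723954867273
bar 449 [0.04756178 0.6097839 ] [0.25578268 0.4064937 ] [0.62567309 0.33861883 0.13334822]
200 278
top 247 [0.61960737 0.32579242 0.20057808] ((626.7103881835938, 332.2201232910156), (41.628116607666016, 53.49877166748047), 88.5443344116211) -0.2502071129459122
bar 159 [0.0476227  0.61435114] [0.25285328 0.32912663] [0.62795026 0.28813348 0.13479933]
```

Ticket and bar are aligned within a few mm and the feet straddle ±24 mm. I shift and lower.

```bash
python3 -m crank '0 0 0 -10 2 0 0;0 0 0 -9 1 0 0;0 0 0 0 0 0 0;0 0 0 0 0 25 0;0 0 0 0 0 25 0;0 0 0 0 0 15 0;0 0 0 0 0 8 0;0 0 0 0 0 0 0'
python3 -m crank '0 0 0 0 0 4 0;0 0 0 0 0 2 0;0 0 0 0 0 0 0'
python3 -m crank '0 0 0 0 0 2 0;0 0 0 0 0 0 0'
python3 -m crank '0 0 0 0 0 2 0;0 0 0 0 0 0 0'
```

```text
time_s: 47.95
tcp_pos: [0.6294, 0.3287, 0.3413]
eef_rot: [-3.14, 0.001, 1.535]
force: [1.1, 0.5, -0.6]
opening: 0.0086
time_s: 48.25
tcp_pos: [0.6294, 0.3289, 0.3368]
eef_rot: [3.141, -0.0, 1.536]
force: [-0.2, 0.2, -1.0]
opening: 0.0088
time_s: 48.45
tcp_pos: [0.6294, 0.3289, 0.3345]
eef_rot: [3.141, -0.0, 1.536]
force: [-0.1, -0.1, -1.1]
opening: 0.0086
time_s: 48.65
tcp_pos: [0.6297, 0.3289, 0.3326]
eef_rot: [3.14, -0.0, 1.536]
force: [2.4, 0.6, -1.8]
opening: 0.0083
```

```bash
python3 -m crank '0 0 0 0 1 0 0;0 0 0 0 0 1 0;0 0 0 0 0 0 0'
python3 -m crank '0 0 0 0 0 1 0;0 0 0 0 0 1 0;0 0 0 0 0 0 0'
python3 -m crank '0 0 0 0 0 1 0;0 0 0 0 0 0 0'
```

```text
time_s: 48.95
tcp_pos: [0.6302, 0.3289, 0.3323]
eef_rot: [3.141, -0.0, 1.536]
force: [-1.3, -0.8, 4.7]
opening: 0.0088
time_s: 49.25
tcp_pos: [0.6301, 0.3288, 0.3322]
eef_rot: [3.14, -0.001, 1.536]
force: [-5.2, -2.4, 11.9]
opening: 0.0081
time_s: 49.45
tcp_pos: [0.63, 0.3288, 0.3322]
eef_rot: [3.139, -0.001, 1.536]
force: [-6.7, -1.8, 16.9]
opening: 0.0088
```

It's seated, with the vertical force rising at z 0.332. I relieve the load, release gently, back off straight up and look.

```bash
python3 -m crank '0 0 0 0 0 -2 0;0 0 0 0 0 -1 0;0 0 0 0 0 0 0;0 0 0 0 0 0 0.1;0 0 0 0 0 0 0.18;0 0 0 0 0 0 0.25;0 0 0 0 0 0 0.35;0 0 0 0 0 0 0.4' 20
python3 -m crank '0 0 0 0 0 0 0.4;0 0 0 0 0 -10 0.4;0 0 0 0 0 -25 0.4;0 0 0 0 0 -30 0.4;0 0 0 0 0 -30 0.5;0 0 0 -20 -40 0 0.5;0 0 0 -30 -40 0 0.5;0 0 0 -30 -40 0 0.5'
python3 -m crank '0 0 0 -30 -40 0 0.5;0 0 0 -30 -30 0 0.5;0 0 0 0 0 0 0.5;0 0 0 0 0 0 0.5'
python3 - <<'E'
from h import *
im,d=grab('side'); X0=cloud('side',d)
X=X0[(abs(X0[...,0]-.63)<.06)&(abs(X0[...,1]-.33)<.05)&(X0[...,2]>.145)&(X0[...,2]<.24)]; print('tab',len(X),np.median(X,0),np.percentile(X[:,2],97))
L=X0[(abs(X0[...,0]-.63)<.06)&(abs(X0[...,1]-.33)<.06)&(X0[...,2]>.06)&(X0[...,2]<.24)]; print(np.percentile(L,[1,99],axis=0))
t,dt=grab('top')
a=cv2.resize(im[190:350,140:380],None,fx=2.5,fy=2.5,interpolation=cv2.INTER_CUBIC)
b=cv2.resize(t[185:275,130:400],(600,200),interpolation=cv2.INTER_CUBIC)
cv2.imwrite('pics/v16.png',np.vstack([a,b]))
E
```

```text
time_s: 50.25
tcp_pos: [0.6304, 0.3289, 0.3309]
eef_rot: [-3.141, 0.0, 1.536]
force: [-0.0, 0.1, -0.1]
opening: 0.0341
time_s: 51.05
tcp_pos: [0.5061, 0.2524, 0.427]
eef_rot: [3.14, -0.0, 1.536]
force: [1.4, -0.1, 0.8]
opening: 0.043
time_s: 51.45
tcp_pos: [0.4353, 0.1953, 0.428]
eef_rot: [3.139, -0.001, 1.535]
force: [-0.0, -0.2, 0.2]
opening: 0.0427
tab 385 [0.6254512  0.33335046 0.16336862] 0.1785607756935311
[[0.60229644 0.27582565 0.08526757]
 [0.6512592  0.38489888 0.17838891]]
```

View pics/v16.png

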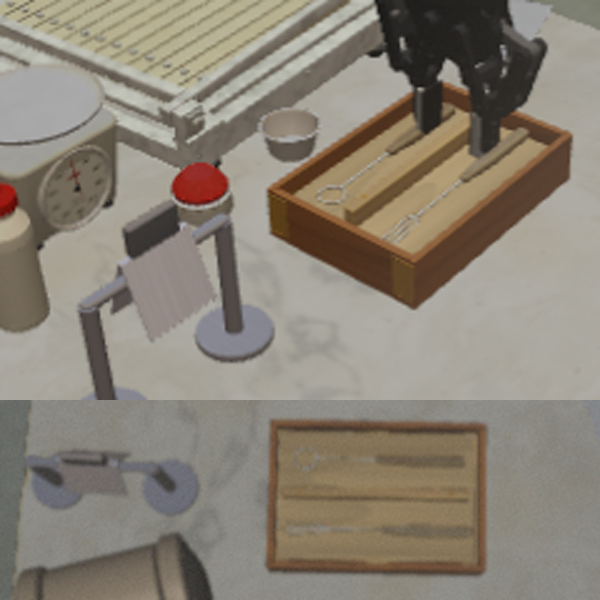

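The final picture shows the ticket draped upright at (170,265) between the posts. Its tab top is at z 0.178, against 0.177 expected. The case is packed: ring and fork lie on either side of the rib, and the gripper is clear. I hand in.

```bash
python3 -m crank '0 0 0 0 0 0 0.5;0 0 0 0 0 0 0.5;0 0 0 0 0 0 0.5;0 0 0 0 0 0 0.5;0 0 0 0 0 0 0.5'; python3 - <<'E'
from h import *
im,d=grab('side'); X0=cloud('side',d)
X=X0[(abs(X0[...,0]-.63)<.06)&(abs(X0[...,1]-.33)<.05)&(X0[...,2]>.145)&(X0[...,2]<.24)]; print('tab',len(X),np.median(X,0),np.percentile(X[:,2],97))
print(ctrl.hand_in())
E
```

```text
time_s: 52.05
tcp_pos: [0.4357, 0.1957, 0.4263]
eef_rot: [-3.141, 0.0, 1.536]
force: [-0.5, 0.2, 0.1]
opening: 0.0427
tab 382 [0.62556451 0.3326388  0.16379676] 0.17854925630383225
the job is handed in; nothing more can be done
None
```

The dipping set is packed, the ticket hangs on the rail, and the job is handed in at 52 s of the 184 s allowed.

- **Barks:** all four were there, and each lies flat in its own compartment. The far-left one was found about 20 mm from where I put it, against the far wall. Its top measured about 18 mm throughout, so I left it.
- **Divider:** it is fully down and level, rib up. The board top measured 40 mm and the rib top 64 mm.
- **Ring and fork:** they lie flat and lengthwise on the divider, the ring on the far side of the rib and the fork on the near side.
- **Ticket:** it hangs upright over the bar, clear of both posts, and was unchanged over a later look. The tab top measured 178 mm, against 177 mm expected.

**Disagreements:**
- Before I picked it up, the ticket's ridge angle read about 69° at first and about 81° later. It was still standing, and I gripped it at the later angle.
- Case positions from the two cameras differed by 2–4 mm, so I used values between them. The divider went in without touching the walls.
- I did not move the timer or go near it, but I made no separate measurement of it.

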